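# Unload the curing booth and build the drying stack

### The job

Switch the curing lamps off at the lever, and only then lift the cured slats (one or two) out of the booth through its round ports and lay them on the aluminium plate along its marked lines, as the start of the bottom layer. Then stack every slat from the bench with them: two parallel slats to a layer, spread apart to near the ends of the slats they cross, each layer crosswise to the one below, square with the plate and centred on it, every layer filled before the next is begun, an odd last slat alone on top in one of its layer's two places. Leave the square tile and the other things on the bench where they are.

Things in the scene. Friction and masses are not known exactly. Their poses are not given: they have to be found in the camera images.
- booth: curing booth, fixed closed box 240 mm deep (x) by 350 wide (y), origin under its centre at table level; low front at -x, z up. Its whole top is a 6 mm panel sloping up towards +x at 15 degrees: top face 168 mm above the table at the front edge, 200 mm over the middle, 232 mm at the back. Two round ports in it are the only openings
- port_left (a point): centre of the booth's port at +y, in the panel's top face: a 130 mm round hole. Straight below it stands a pedestal, its flat top 39 mm below this point: a post of 8 mm radius with a head 44 (x) by 16 (y) by 6 mm, narrower than a slat, on which a cured slat may lie
- port_right (a point): centre of the booth's port at -y, with the same 130 mm hole and the same pedestal 39 mm below
- lamp (a joint): the lamp switch, a lever of 80 mm on a hinge 22 mm above the table, with a 26 mm ball at its end. 0 = lamps on, leaning 0.5 rad towards the robot (-x of its block); 1.0 = off, leaning 0.5 rad away from the robot (+x). About 1 N at the ball moves it; it stays where it is left
- lamp_tip (a point): centre of the ball at the end of the switch lever, about 92 mm above the table when the lever is at either end, 102 mm at mid-swing; from on to off it travels 77 mm away from the robot
- lamp_base: the switch's fixed block, 70 x 50 x 25 mm, origin under its centre; its x axis is the direction in which the lever is pushed to off
- plate: fixed square aluminium cooling plate, 130 x 130 x 4 mm, origin at the centre of its underside, x and y along its edges. Two dark lines across it, parallel to its x, 35 mm either side of its centre, mark the centre lines of the bottom layer's slats. Slat centres of layers 1 to 4 lie 11, 25, 39, 53 mm above the table
- place_a (a point): middle of the plate's marked line at +y, on its top face: below the centre of one slat of layers 1 and 3, which lie along the plate's x
- place_b (a point): the same on the marked line at -y
- place_c (a point): on the plate's top face, 35 mm from its centre towards +x: below the centre of one slat of layers 2 and 4, which lie along the plate's y
- place_d (a point): the same, 35 mm towards -x
- c1_mid (a point): plain wooden slat, 100 x 24 x 14 mm, about 24 g, lying flat; the point is its centre, x along its length, z up; a cured slat, at the start on the booth's left (+y) pedestal, lengthwise roughly along the booth's x, centre about 32 mm below the port's centre; may be absent
- c2_mid (a point): plain wooden slat, 100 x 24 x 14 mm, about 24 g, lying flat; the point is its centre, x along its length, z up; a cured slat, at the start on the booth's right (-y) pedestal, lengthwise roughly along the booth's x, centre about 32 mm below the port's centre; may be absent
- b1_mid (a point): plain wooden slat, 100 x 24 x 14 mm, about 24 g, lying flat; the point is its centre, x along its length, z up; an uncured slat, loose on the bench to the robot's right at the start; may be absent
- b2_mid (a point): plain wooden slat, 100 x 24 x 14 mm, about 24 g, lying flat; the point is its centre, x along its length, z up; an uncured slat, loose on the bench to the robot's right at the start; may be absent
- b3_mid (a point): plain wooden slat, 100 x 24 x 14 mm, about 24 g, lying flat; the point is its centre, x along its length, z up; an uncured slat, loose on the bench to the robot's right at the start; may be absent
- b4_mid (a point): plain wooden slat, 100 x 24 x 14 mm, about 24 g, lying flat; the point is its centre, x along its length, z up; an uncured slat, loose on the bench to the robot's right at the start; may be absent
- b5_mid (a point): plain wooden slat, 100 x 24 x 14 mm, about 24 g, lying flat; the point is its centre, x along its length, z up; an uncured slat, loose on the bench to the robot's right at the start; may be absent
- tile: square wooden tile, 40 x 40 x 14 mm, lying among the bench slats; not part of the stack; origin under its centre
- sander: sanding block of cork, 85 x 50 x 28 mm, origin under its centre; a bystander
- glue: bottle, 56 mm across and 150 mm high, origin under its centre; a bystander
- jar: jar, 70 mm across and 85 mm high, origin under its centre; a bystander
- brush: brush lying on the bench, about 0.2 m long; a bystander
There are look-alikes about, which are no part of the job. What is shaped like the part that bears b2_mid but blue or red is not meant.

How it is judged (in metres and radians):
On the way, in this order (a step that is already met when the one before it is completed fails the run):
1. the lamps are switched off (lever past 0.8) (value of joint lamp above 0.8 rad), for 0.2 s.
2. the cured slats lie in the bottom layer on the plate (height (world z) of c1_mid between 0.007 and 0.015 m and (horizontal distance between c1_mid and place_a below 0.014 m or horizontal distance between c1_mid and place_b below 0.014 m) and angle between the x axis of each of c1_mid, c2_mid and the x axis of plate, either way round below 0.2 rad and height (world z) of c2_mid between 0.007 and 0.015 m and (horizontal distance between c2_mid and place_a below 0.014 m or horizontal distance between c2_mid and place_b below 0.014 m)), for 0.2 s.
At the end, for the whole second after the job is handed in: Lever past 0.8; every slat present lies in the stack: at a layer height within 4 mm, its centre within 14 mm (seen from above) of one of the two places of that layer and within 0.2 rad of square; cured slats in the bottom layer (all of step 2 and value of joint lamp above 0.8 rad and (((height (world z) of b1_mid between 0.007 and 0.015 m or height (world z) of b1_mid between 0.035 and 0.043 m) and (horizontal distance between b1_mid and place_a below 0.014 m or horizontal distance between b1_mid and place_b below 0.014 m) and angle between the x axis of b1_mid and the x axis of plate, either way round below 0.2 rad) or ((height (world z) of b1_mid between 0.021 and 0.029 m or height (world z) of b1_mid between 0.049 and 0.057 m) and (horizontal distance between b1_mid and place_c below 0.014 m or horizontal distance between b1_mid and place_d below 0.014 m) and angle between the x axis of b1_mid and the y axis of plate, either way round below 0.2 rad)) and (((height (world z) of b2_mid between 0.007 and 0.015 m or height (world z) of b2_mid between 0.035 and 0.043 m) and (horizontal distance between b2_mid and place_a below 0.014 m or horizontal distance between b2_mid and place_b below 0.014 m) and angle between the x axis of b2_mid and the x axis of plate, either way round below 0.2 rad) or ((height (world z) of b2_mid between 0.021 and 0.029 m or height (world z) of b2_mid between 0.049 and 0.057 m) and (horizontal distance between b2_mid and place_c below 0.014 m or horizontal distance between b2_mid and place_d below 0.014 m) and angle between the x axis of b2_mid and the y axis of plate, either way round below 0.2 rad)) and (((height (world z) of b3_mid between 0.007 and 0.015 m or height (world z) of b3_mid between 0.035 and 0.043 m) and (horizontal distance between b3_mid and place_a below 0.014 m or horizontal distance between b3_mid and place_b below 0.014 m) and angle between the x axis of b3_mid and the x axis of plate, either way round below 0.2 rad) or ((height (world z) of b3_mid between 0.021 and 0.029 m or height (world z) of b3_mid between 0.049 and 0.057 m) and (horizontal distance between b3_mid and place_c below 0.014 m or horizontal distance between b3_mid and place_d below 0.014 m) and angle between the x axis of b3_mid and the y axis of plate, either way round below 0.2 rad)) and (((height (world z) of b4_mid between 0.007 and 0.015 m or height (world z) of b4_mid between 0.035 and 0.043 m) and (horizontal distance between b4_mid and place_a below 0.014 m or horizontal distance between b4_mid and place_b below 0.014 m) and angle between the x axis of b4_mid and the x axis of plate, either way round below 0.2 rad) or ((height (world z) of b4_mid between 0.021 and 0.029 m or height (world z) of b4_mid between 0.049 and 0.057 m) and (horizontal distance between b4_mid and place_c below 0.014 m or horizontal distance between b4_mid and place_d below 0.014 m) and angle between the x axis of b4_mid and the y axis of plate, either way round below 0.2 rad)) and (((height (world z) of b5_mid between 0.007 and 0.015 m or height (world z) of b5_mid between 0.035 and 0.043 m) and (horizontal distance between b5_mid and place_a below 0.014 m or horizontal distance between b5_mid and place_b below 0.014 m) and angle between the x axis of b5_mid and the x axis of plate, either way round below 0.2 rad) or ((height (world z) of b5_mid between 0.021 and 0.029 m or height (world z) of b5_mid between 0.049 and 0.057 m) and (horizontal distance between b5_mid and place_c below 0.014 m or horizontal distance between b5_mid and place_d below 0.014 m) and angle between the x axis of b5_mid and the y axis of plate, either way round below 0.2 rad))); the robot touches nothing.
It fails at once if a cured slat is moved while the lamps are on (value of joint lamp below 0.6 rad and distance of any of c1_mid, c2_mid from where it was at the start of the episode above 0.03 m).
It fails at once if the tile or another bystander is pushed more than 5 cm (distance of any of tile, sander, glue, jar, brush from where it was at the start of the episode above 0.05 m).
Of c1, c2 only 1 to 2 are there at a start; the rules pass over those that are not, and their reading is None.
Of b1, b2, b3, b4, b5 only 4 to 5 are there at a start; the rules pass over those that are not, and their reading is None.
At some moment in a run one of b1, b2, b3, b4, b5 may be knocked a few centimetres aside while the robot is not near it.
It also fails if it takes over 210 s, if anything falls off the work surface, if the arm or the gripper's body presses on something with over 40 N, if the wrist force passes 120 N, or if a joint passes its speed limit or range.

### The arm

A 6-joint arm with a two-finger parallel gripper is mounted at the origin on the work surface. World frame = base frame: x ahead of the robot, y to its left, z up, the work surface at z = 0. Lengths are in m, angles in degrees, forces in N, time in s.
With the tool pointing down it reaches from about 0.225 to 0.875 m from the base axis. Payload 3.4 kg.
Tool frame: the origin (TCP) lies midway between the tips of the shut fingers; the grasp point (between the pads) lies 19 mm behind it (tcp_to_grasp is the distance from the TCP to the grasp point, in m); z points along the fingers, y is the direction in which the jaws open and shut (so a half turn about z gives the same grasp; the last joint's range is limited). The gripper opens to 85 mm and grips with 20 to 120 N. Pads are 22 mm wide; open, the fingers measure 114 mm over their backs; the gripper's body (76 mm by 85 mm) begins 54 mm behind the grasp point. The pads swing forward as they close: fully open they stand 13 mm farther back than shut.
Start: joints at [-74.141, 15.808, 86.224, -0, 77.962, -6.933], TCP at [0.223, -0.53, 0.231] pointing down, gripper open.
Joint ranges: [-165.64, 165.64], [-43.16, 119.46], [12.63, 154.43], [-67.54, 247.53], [6.08, 155.33], [-154.97, 154.97]. Speed limits (degrees/s): [147.25, 147.25, 180, 180, 180, 180].

### API

Orientations are given as a 3x3 rotation matrix whose columns are the frame's x, y, z axes.
In Python, from cell import get_obs, get_image, camera_model, hand_in, tcp_to_grasp gives the robot as it stands.
- The arm moves only by the tool drive_tool, never from a script. Its argument "motion" is a list of rows, each an object of numbers: "ax", "ay", "az": the turn, a rotation vector about the world's x, y, z in rad; "x", "y", "z": the shift along the world's x, y, z in mm; "grip": the closure, from 0 (fully open) to 1 (shut). In form: [{"ax": .., "ay": .., "az": .., "x": .., "y": .., "z": .., "grip": ..}, ...]. A call has 1 to 8 rows; each row is the pose to reach, as a shift and turn from the pose commanded when the call began; what a row does not reach only later rows make up. A row lasts 1/8 s, in which the tool goes at most 62.5 mm and 10.7 degrees, less where a joint would pass 70% of its speed; a pose out of reach is approached as far as the arm can. A call with a gripper value outside its range is refused whole. The fingers move at their own pace and stop on an object; "squeeze" is the grip in N (left out, the last holds). Time passes only in rows, so rows that repeat a pose let the fingers close. It gives the time, the measured TCP pose, the force and the opening at its end, in the units of the state.
- get_obs(): the state, without advancing time (a new reading comes with each control period).
- get_image(name): name is "scene" or "top" or "wrist"; returns (picture, depth): 480x640x3 uint8, red, green, blue; 480x640 float32, m along the optical axis (not along the pixel's ray), 0 where there is no reading.
- camera_model(name): a dict with "K" (3x3 intrinsics, pixels), "world_from_camera" (4x4, takes a point from camera to world coordinates). Camera axes: x right, y down, z forward; pixel columns grow to the right and rows downward; lengths in m; the calibration is good to about 2 mm. A picture is of the moment at which its call begins: read the wrist's pose just before it. camera_model takes no time and is no camera call; for the wrist camera it gives the pose at the moment of the call.
- hand_in(): hands the job in, once; it reports no verdict.
The state is a dict: "t": time; "joints": joint angles; "dq": joint speeds; "joint_torque": joint torques, N m; "position": TCP position; "ee_rot": TCP orientation; "force": force on the tool from outside, world axes, zero at the start; "moment": the same for the moment, N m; "finger_gap": finger opening in m.
Only numpy, scipy, OpenCV 4.12 (cv2) and the standard library are available. Lean on these libraries where they do the work, as an engineer would, in place of code of your own. Each camera call takes 0.05 s, during which the arm holds its last target.

## Working session

There is one attempt and no reset: what is moved stays moved. The work goes in short steps, Python scripts to look and compute and a tool call to move; the robot and the scene stay as the last step left them, time stands still between calls to the robot, and variables do not carry over. Pictures are saved under pics/ and viewed, and the job is handed in when it is done.

Besides the shell and the picture viewer there is one more tool, called after "Request:" in YAML: its name, and indented under it one key for each argument. drive_tool: Moves the arm, as the interface text tells. Its arguments: {"type":"object","properties":{"motion":{"type":"array"},"squeeze":{"type":"number"}},"required":["motion"]}

```bash
ls; mkdir -p pics; cat > h.py <<'E'
from cell import *
import numpy as np, cv2
def snap(n,fn):
    M=camera_model(n); im,d=get_image(n)
    np.savez('last_%s.npz'%n,im=im,d=d,K=M['K'],T=M['world_from_camera'])
    cv2.imwrite('pics/'+fn,cv2.cvtColor(im,cv2.COLOR_RGB2BGR)); return im,d,M
def load(n):
    z=np.load('last_%s.npz'%n); return z['im'],z['d'],np.array(z['K']),np.array(z['T'])
def px(n,u,v,d=None):
    im,D,K,T=load(n)
    if d is None: d=D[int(v),int(u)]
    p=np.array([(u-K[0,2])/K[0,0]*d,(v-K[1,2])/K[1,1]*d,d,1]); return (T@p)[:3]
def ray(n,u,v,z):
    im,D,K,T=load(n)
    r=T[:3,:3]@np.array([(u-K[0,2])/K[0,0],(v-K[1,2])/K[1,1],1]); o=T[:3,3]
    return o+r*(z-o[2])/r[2]
E
python3 - <<'E'
from h import *
for n in ['scene','top','wrist']:
    im,d,M=snap(n,n+'0.png'); print(n,np.round(M['K'],1).tolist(),np.round(M['world_from_camera'],3).tolist())
o=get_obs();print(o)
print(tcp_to_grasp)
E
```

```text
pics
scene [[467.9, 0.0, 320.7], [0.0, 467.9, 242.2], [0.0, 0.0, 1.0]] [[-0.105, 0.746, -0.657, 1.28], [0.994, 0.091, -0.056, 0.035], [0.018, -0.659, -0.752, 0.989], [0.0, 0.0, 0.0, 1.0]]
top [[531.9, 0.0, 312.4], [0.0, 531.9, 249.7], [0.0, 0.0, 1.0]] [[0.008, -0.993, 0.116, 0.419], [-0.999, -0.004, 0.034, -0.07], [-0.033, -0.117, -0.993, 1.337], [0.0, 0.0, 0.0, 1.0]]
wrist [[397.8, 0.0, 317.6], [0.0, 397.8, 246.0], [0.0, 0.0, 1.0]] [[0.388, -0.884, -0.259, 0.289], [-0.922, -0.373, -0.107, -0.501], [-0.002, 0.281, -0.96, 0.373], [0.0, 0.0, 0.0, 1.0]]
{'t': 0.15, 'joints': array([-7.41394079e+01,  1.58408966e+01,  8.62782513e+01, -7.06556680e-04,
        7.79610790e+01, -6.93350823e+00]), 'dq': array([ 0.06270925, -0.13263812, -0.13884312,  0.09653549,  0.02184501,
        0.0649562 ]), 'joint_torque': array([ 6.81566435e-04, -4.17147660e+01, -2.46033651e+01, -2.42447204e-04,
        7.60350027e-03,  1.57111640e-05]), 'position': array([ 0.22264574, -0.52972974,  0.23062464]), 'ee_rot': array([[ 9.21902080e-01,  3.87422767e-01, -3.94279190e-04],
       [ 3.87422936e-01, -9.21901114e-01,  1.34362019e-03],
       [ 1.57062629e-04, -1.39143905e-03, -9.99999020e-01]]), 'force': array([-0.19732336, -0.03468906,  0.10130169]), 'moment': array([-0.05294455, -0.03126616,  0.01619932]), 'finger_gap': 0.0854756151832205}
0.0187
```

View pics/scene0.png

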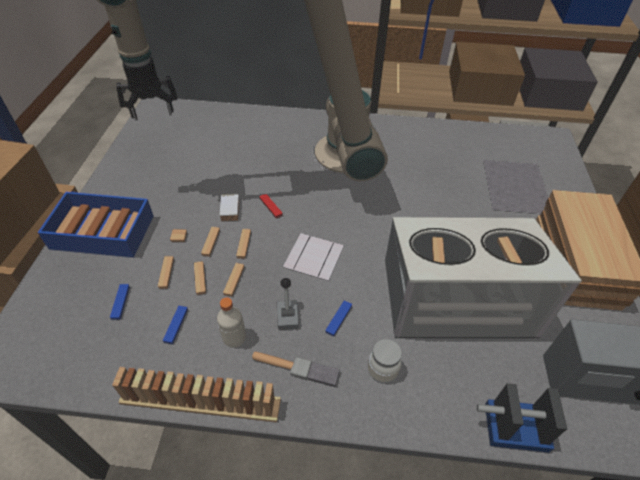

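View pics/top0.png

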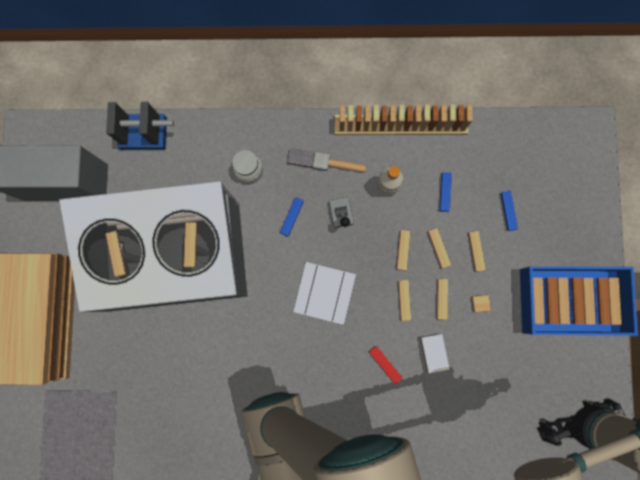

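View pics/wrist0.png

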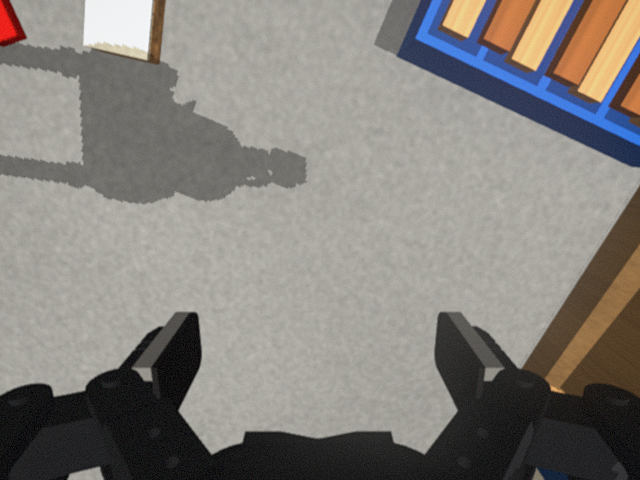

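```bash
python3 - <<'E'
from h import *
im,d,K,T=load('top')
hsv=cv2.cvtColor(im,cv2.COLOR_RGB2HSV)
m=((hsv[...,0]>8)&(hsv[...,0]<25)&(hsv[...,1]>70)&(hsv[...,2]>110)).astype(np.uint8)
n,l,s,c=cv2.connectedComponentsWithStats(m)
for i in range(1,n):
    if 60<s[i,4]<900 and 90<c[i][0]<500 and 180<c[i][1]<330:
        pts=np.argwhere(l==i)[:,::-1].astype(np.float32)
        z=0.014 if c[i][0]>380 else .175
        D=np.median(d[l==i])
        h=px('top',*c[i],D)
        z=h[2]
        W=np.array([ray('top',u,v,z)[:2] for u,v in pts])
        r=cv2.minAreaRect((W*1000).astype(np.float32))
        w=W-W.mean(0);e,V=np.linalg.eigh(w.T@w);a=V[:,1]
        print(np.round(c[i]),s[i,4],'z',round(z,4),'mean',np.round(W.mean(0),4),'rect',np.round(r[0],1),np.round(r[1],1),'yaw',round(np.degrees(np.arctan2(a[1],a[0]))%180,1))
# others
for nm,u,v in [('ball',345,222),('glue top',393,172),('jar',246,162),('plate',325,293),('sander',434,352),('shelf left',330,120)]:
    print(nm,px('top',u,v))
for sc in [('top0',(280,180,520,330),3),('top0',(55,175,250,320),4),]:
    I=cv2.imread('pics/%s.png'%sc[0]);a,b,c2,e=sc[1]
    cv2.imwrite('pics/crop_%d.png'%a,cv2.resize(I[b:e,a:c2],None,fx=sc[2],fy=sc[2],interpolation=cv2.INTER_CUBIC))
E
```

```text
[190. 244.] 533 z 0.1749 mean [0.5667 0.2424] rect [565.9 242.6] [ 26.7 100.8] yaw 0.1
[439. 248.] 384 z 0.0137 mean [ 0.5797 -0.3401] rect [ 580.2 -340. ] [98.3 24.1] yaw 19.0
[115. 253.] 527 z 0.175 mean [0.5449 0.4095] rect [545.1 409.5] [101.2  26.3] yaw 14.5
[403. 250.] 400 z 0.0136 mean [ 0.575  -0.2506] rect [ 574.8 -250.6] [ 24.9 100.8] yaw 173.9
[477. 251.] 389 z 0.0134 mean [ 0.5729 -0.4326] rect [ 572.9 -432.7] [99.1 24.2] yaw 8.3
[442. 300.] 415 z 0.0136 mean [ 0.4511 -0.3448] rect [ 453.3 -344.7] [24.4 98.6] yaw 178.3
[404. 300.] 411 z 0.0134 mean [ 0.4499 -0.2523] rect [ 450.3 -252.2] [98.9 24.9] yaw 2.8
[481. 303.] 265 z 0.0135 mean [ 0.4434 -0.4397] rect [ 443.3 -439.7] [39.7 39.7] yaw 66.2
ball [ 0.629173   -0.10373408  0.10366218]
glue top [ 0.73712709 -0.21161449  0.14883282]
jar [0.77880572 0.13558854 0.08732318]
plate [ 0.46630986 -0.05669645  0.00334416]
sander [ 0.32561016 -0.31976372  0.0290498 ]
shelf left [ 0.91637598 -0.06740239 -0.00122423]
```

View pics/crop_280.png

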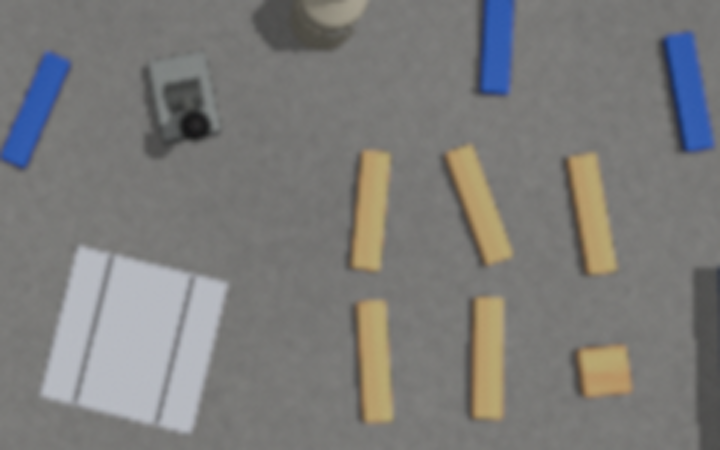

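View pics/crop_55.png

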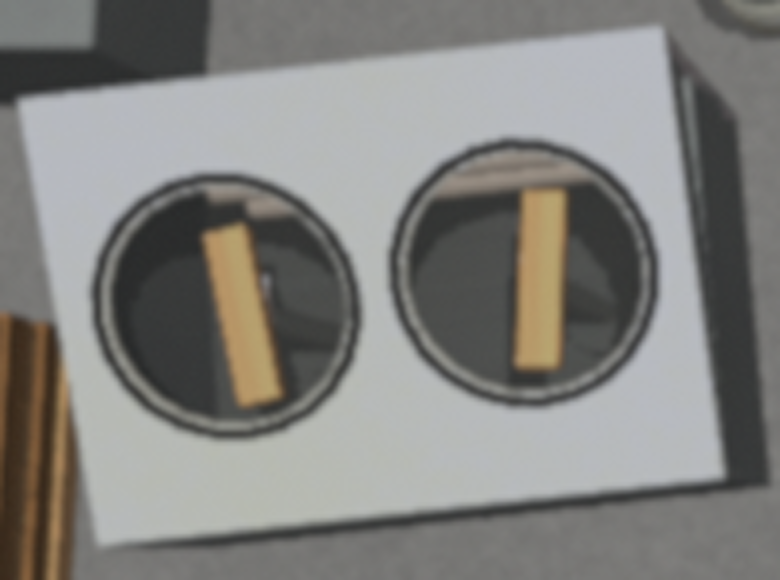

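```bash
python3 - <<'E'
from h import *
im,d,K,T=load('top')
f=lambda u,v,z:ray('top',280+u/3,180+v/3,z)[:2]
P=np.array([f(u,v,.004) for u,v in [(78,246),(228,284),(191,433),(41,398)]])
print('plate',P.round(4).tolist(),'c',P.mean(0).round(4))
a=(P[0]+P[1]-P[2]-P[3])/2;b=(P[0]+P[3]-P[1]-P[2])/2
print(np.linalg.norm(a),np.linalg.norm(b),np.degrees(np.arctan2(a[1],a[0])),np.degrees(np.arctan2(b[1],b[0]))-90)
# mask
hsv=cv2.cvtColor(im,cv2.COLOR_RGB2HSV)
m=np.zeros(im.shape[:2],np.uint8);m[255:330,285:365]=(im[255:330,285:365].min(-1)>150)
cc=max(cv2.findContours(cv2.morphologyEx(m,cv2.MORPH_CLOSE,np.ones((5,5))),0,2)[0],key=cv2.contourArea)
W=np.array([ray('top',*p[0],.004)[:2]*1000 for p in cc]).astype(np.float32)
print(cv2.minAreaRect(W))
B=np.array([f(u,v,.025) for u,v in [(147,65),(205,57),(218,132),(160,142)]]);print('block',B.round(3).tolist(),B.mean(0).round(4))
print('ballC',ray('top',280+195/3,180+125/3,.094))
g=lambda u,v,z=.2:ray('top',55+u/4,175+v/4,z)
print('ports',g(225,305),g(525,272))
for u,v in [(18,98),(660,28),(725,475),(100,545)]: print(px('top',55+u/4+(2 if u<300 else -2),175+v/4+(2 if v<300 else -2)))
E
```

```text
plate [[0.5439, -0.0084], [0.5126, -0.1341], [0.3891, -0.1034], [0.4169, 0.0212]] c [ 0.4656 -0.0562]
0.12883007144303338 0.12852070536255872 -13.542637035966955 -13.272507254673002
((467.45623779296875, -55.23223114013672), (129.0435333251953, 129.2047882080078), 76.52693939208984)
block [[0.694, -0.066], [0.701, -0.114], [0.638, -0.125], [0.629, -0.077]] [ 0.6655 -0.0955]
ballC [ 0.6316199  -0.10400095  0.094     ]
ports [0.54699513 0.40787865 0.2       ] [0.56571798 0.24357787 0.2       ]
[0.65087768 0.50920967 0.23062584]
[0.68954397 0.17140834 0.22957705]
[0.46179992 0.14151234 0.16945105]
[0.42090942 0.47947697 0.16960528]
```

Request:
drive_tool:
  motion:
    - {"x": 160,"y": 190,"az": -0.15,"grip": 1}
    - {"x": 352,"y": 418,"az": -0.232,"grip": 1}
    - {"x": 352,"y": 418,"az": -0.232,"grip": 1}
    - {"x": 352,"y": 418,"az": -0.232,"grip": 1}
    - {"x": 352,"y": 418,"az": -0.232,"grip": 1}
    - {"x": 352,"y": 418,"az": -0.232,"grip": 1}
    - {"x": 352,"y": 418,"az": -0.232,"grip": 1}
    - {"x": 352,"y": 418,"az": -0.232,"grip": 1}

```text
invalid input at $.motion[0]: expected keys ax, ay, az, x, y, z, grip
```

Request:
drive_tool:
  motion:
    - {"grip": 1}
    - {"grip": 1}

```text
invalid input at $.motion[0]: expected keys ax, ay, az, x, y, z, grip
```

All keys are required.

Request:
drive_tool:
  motion:
    - {"ax": 0,"ay": 0,"az": -0.1,"x": 45,"y": 53,"z": 0,"grip": 1}
    - {"ax": 0,"ay": 0,"az": -0.232,"x": 90,"y": 106,"z": 0,"grip": 1}
    - {"ax": 0,"ay": 0,"az": -0.232,"x": 130,"y": 155,"z": 0,"grip": 1}
    - {"ax": 0,"ay": 0,"az": -0.232,"x": 170,"y": 202,"z": 0,"grip": 1}
    - {"ax": 0,"ay": 0,"az": -0.232,"x": 210,"y": 250,"z": 0,"grip": 1}
    - {"ax": 0,"ay": 0,"az": -0.232,"x": 250,"y": 297,"z": 0,"grip": 1}
    - {"ax": 0,"ay": 0,"az": -0.232,"x": 290,"y": 344,"z": 0,"grip": 1}
    - {"ax": 0,"ay": 0,"az": -0.232,"x": 320,"y": 380,"z": 0,"grip": 1}

```text
t: 1.15
position: [0.5438, -0.1483, 0.2312]
ee_rot: [[0.986, 0.165, -0.0], [0.165, -0.986, -0.0], [-0.0, 0.0, -1.0]]
force: [0.8, 0.6, 0.5]
finger_gap: -0.0003
```

Request:
drive_tool:
  motion:
    - {"ax": 0,"ay": 0,"az": 0,"x": 31,"y": 36,"z": 0,"grip": 1}
    - {"ax": 0,"ay": 0,"az": 0,"x": 31,"y": 36,"z": -50,"grip": 1}
    - {"ax": 0,"ay": 0,"az": 0,"x": 31,"y": 36,"z": -100,"grip": 1}
    - {"ax": 0,"ay": 0,"az": 0,"x": 31,"y": 36,"z": -145,"grip": 1}
    - {"ax": 0,"ay": 0,"az": 0,"x": 31,"y": 36,"z": -145,"grip": 1}

```text
t: 1.78
position: [0.5706, -0.1131, 0.0828]
ee_rot: [[0.986, 0.165, -0.009], [0.165, -0.986, 0.003], [-0.008, -0.004, -1.0]]
force: [0.6, 0.4, 0.7]
finger_gap: 0.0003
```

```bash
python3 - <<'E'
from h import *
im,d,M=snap('wrist','w1.png')
E
```

```text
(no output)
```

View pics/w1.png

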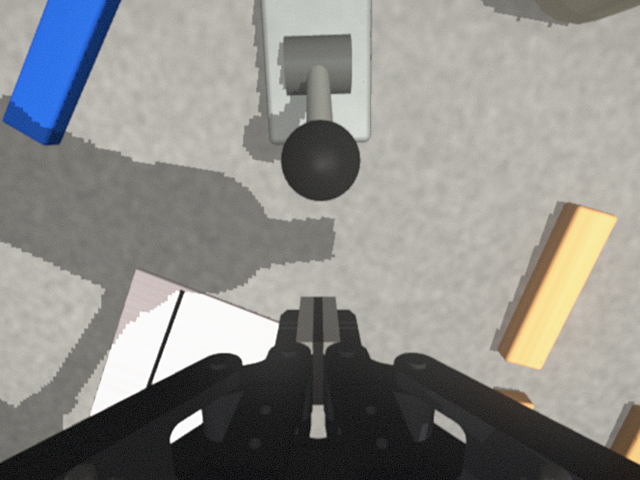

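Request:
drive_tool:
  motion:
    - {"ax": 0,"ay": 0,"az": 0,"x": 15,"y": 3,"z": 0,"grip": 1}
    - {"ax": 0,"ay": 0,"az": 0,"x": 30,"y": 5,"z": 0,"grip": 1}
    - {"ax": 0,"ay": 0,"az": 0,"x": 45,"y": 8,"z": 0,"grip": 1}
    - {"ax": 0,"ay": 0,"az": 0,"x": 60,"y": 10,"z": 0,"grip": 1}
    - {"ax": 0,"ay": 0,"az": 0,"x": 75,"y": 13,"z": 0,"grip": 1}
    - {"ax": 0,"ay": 0,"az": 0,"x": 90,"y": 15,"z": 0,"grip": 1}
    - {"ax": 0,"ay": 0,"az": 0,"x": 102,"y": 17,"z": 0,"grip": 1}
    - {"ax": 0,"ay": 0,"az": 0,"x": 102,"y": 17,"z": 0,"grip": 1}

```text
t: 2.82
position: [0.677, -0.097, 0.086]
ee_rot: [[0.986, 0.165, 0.001], [0.165, -0.986, -0.0], [0.001, 0.0, -1.0]]
force: [-0.6, 0.1, 0.7]
finger_gap: 0.0001
```

```bash
python3 - <<'E'
from h import *
im,d,M=snap('wrist','w2.png')
print(get_obs()['position'],get_obs()['force'])
E
```

```text
[ 0.676253   -0.09712634  0.08607295] [-0.21670152 -0.18953622  0.04474913]
```

View pics/w2.png

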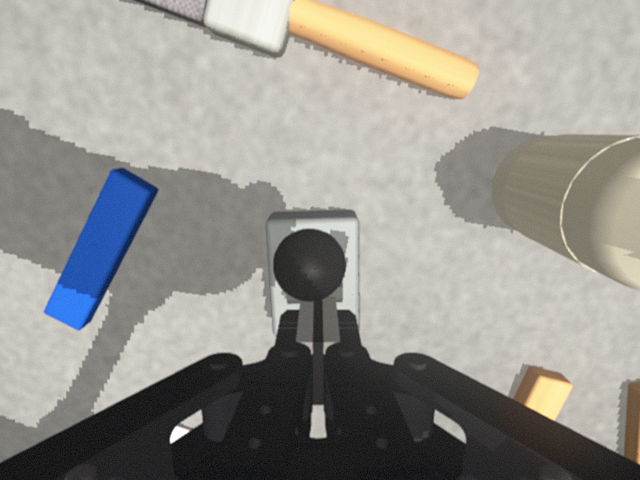

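```bash
python3 - <<'E'
from h import *
print(ray('wrist',310,265,.096), px('wrist',310,265))
E
```

```text
[ 0.70216868 -0.08926155  0.096     ] [ 0.70553831 -0.08889509  0.10581968]
```

Request:
drive_tool:
  motion:
    - {"ax": 0,"ay": 0,"az": 0,"x": 4,"y": 1,"z": 0,"grip": 1}
    - {"ax": 0,"ay": 0,"az": 0,"x": 8,"y": 2,"z": 0,"grip": 1}
    - {"ax": 0,"ay": 0,"az": 0,"x": 8,"y": 2,"z": 0,"grip": 1}

```text
t: 3.25
position: [0.6832, -0.0953, 0.0863]
ee_rot: [[0.986, 0.165, -0.001], [0.165, -0.986, -0.0], [-0.001, 0.0, -1.0]]
force: [-1.7, -0.8, 0.5]
finger_gap: -0.0001
```

```bash
python3 - <<'E'
from h import *
im,d,M=snap('wrist','w3.png')
print(get_obs()['position'],get_obs()['force'])
im,d,M=snap('scene','s3.png')
E
```

```text
[ 0.68326702 -0.09524973  0.08627847] [-2.14919756  0.22747371 -0.62503094]
```

View pics/w3.png

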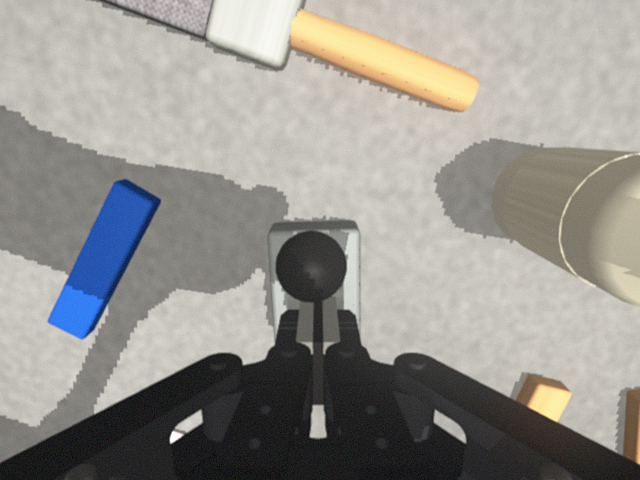

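View pics/s3.png

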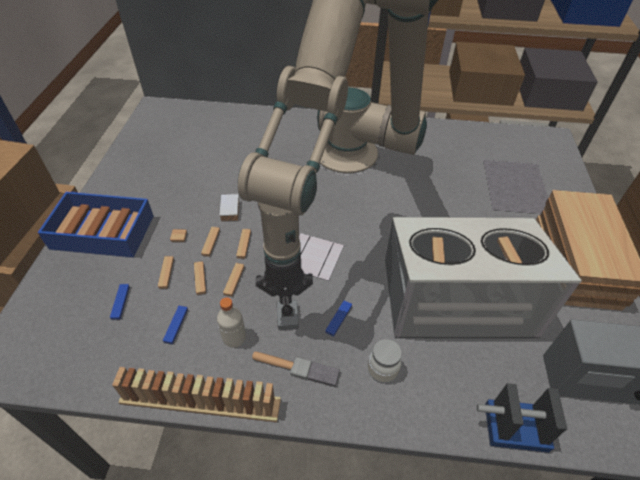

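Request:
drive_tool:
  motion:
    - {"ax": 0,"ay": 0,"az": 0,"x": 3,"y": 0,"z": 0,"grip": 1}
    - {"ax": 0,"ay": 0,"az": 0,"x": 3,"y": 0,"z": 0,"grip": 1}

```text
t: 3.6
position: [0.6835, -0.0952, 0.0862]
ee_rot: [[0.986, 0.165, -0.007], [0.165, -0.986, -0.0], [-0.007, -0.001, -1.0]]
force: [-8.2, -0.8, 3.8]
finger_gap: 0.0004
```

Request:
drive_tool:
  motion:
    - {"ax": 0,"ay": 0,"az": 0,"x": -20,"y": -3,"z": 0,"grip": 1}
    - {"ax": 0,"ay": 0,"az": 0,"x": -25,"y": -3,"z": 55,"grip": 1}
    - {"ax": 0,"ay": 0,"az": 0,"x": -40,"y": 0,"z": 110,"grip": 1}
    - {"ax": 0,"ay": 0,"az": 0,"x": -55,"y": 20,"z": 165,"grip": 1}
    - {"ax": 0,"ay": 0,"az": -0.1,"x": -70,"y": 50,"z": 215,"grip": 0.8}
    - {"ax": 0,"ay": 0,"az": -0.164,"x": -85,"y": 100,"z": 234,"grip": 0.4}
    - {"ax": 0,"ay": 0,"az": -0.164,"x": -95,"y": 155,"z": 234,"grip": 0.4}
    - {"ax": 0,"ay": 0,"az": -0.164,"x": -105,"y": 210,"z": 234,"grip": 0.4}

```text
t: 4.6
position: [0.5822, 0.1168, 0.3216]
ee_rot: [[1.0, 0.001, 0.004], [0.001, -1.0, 0.001], [0.004, -0.001, -1.0]]
force: [0.9, 0.2, 0.8]
finger_gap: 0.0511
```

Request:
drive_tool:
  motion:
    - {"ax": 0,"ay": 0,"az": 0,"x": -6,"y": 45,"z": 0,"grip": 0.4}
    - {"ax": 0,"ay": 0,"az": 0,"x": -12,"y": 90,"z": 0,"grip": 0.4}
    - {"ax": 0,"ay": 0,"az": 0,"x": -16,"y": 128,"z": 0,"grip": 0.4}
    - {"ax": 0,"ay": 0,"az": 0,"x": -16,"y": 128,"z": 0,"grip": 0.4}

```text
t: 5.1
position: [0.5657, 0.246, 0.3206]
ee_rot: [[1.0, 0.006, 0.002], [0.006, -1.0, 0.002], [0.002, -0.002, -1.0]]
force: [0.0, -0.8, 0.5]
finger_gap: 0.0514
```

```bash
python3 - <<'E'
from h import *
im,d,M=snap('wrist','w4.png')
o=get_obs();print(o['position'],o['finger_gap'],o['ee_rot'].round(3).tolist())
snap('top','t4.png')
E
```

```text
[0.565959   0.24414588 0.32058883] 0.05141412832715531 [[1.0, 0.004, 0.002], [0.004, -1.0, 0.0], [0.002, -0.0, -1.0]]
```

View pics/w4.png

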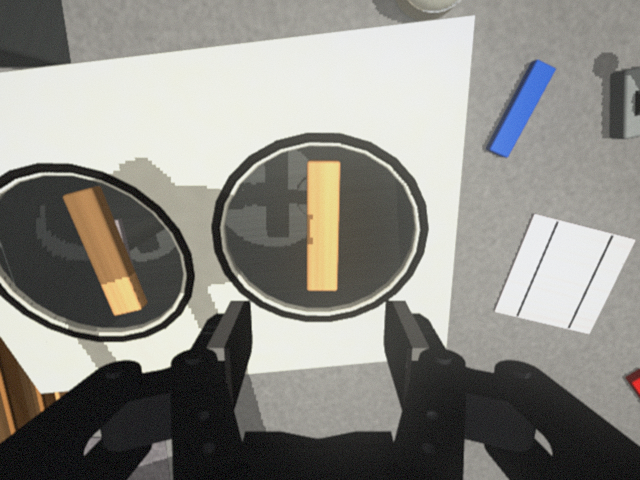

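View pics/t4.png

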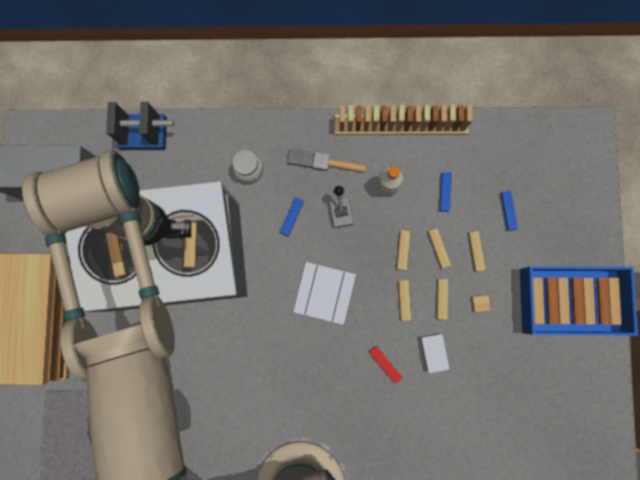

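```bash
cat >> h.py <<'E'
def slats(n,box,lo=60,hi=20000,zmax=None):
    im,d,K,T=load(n)
    hsv=cv2.cvtColor(im,cv2.COLOR_RGB2HSV)
    m=((hsv[...,0]>8)&(hsv[...,0]<25)&(hsv[...,1]>70)&(hsv[...,2]>90)).astype(np.uint8)
    k,l,s,c=cv2.connectedComponentsWithStats(m)
    for i in range(1,k):
        if lo<s[i,4]<hi and box[0]<c[i][0]<box[2] and box[1]<c[i][1]<box[3]:
            D=np.median(d[l==i]); z=px(n,*c[i],D)[2]
            W=np.array([ray(n,v[1],v[0],z)[:2] for v in np.argwhere(l==i)])
            r=cv2.minAreaRect((W*1000).astype(np.float32))
            w=W-W.mean(0);e,V=np.linalg.eigh(w.T@w);a=V[:,1]
            print(np.round(c[i]),s[i,4],'z',round(z*1000,1),'rect',np.round(r[0],1),np.round(r[1],1),'yaw',round((np.degrees(np.arctan2(a[1],a[0]))+90)%180-90,1))
E
python3 - <<'E'
from h import *
slats('wrist',(0,0,640,480),800)
P=np.array([ray('wrist',u,v,.004)[:2] for u,v in [(534,214),(635,240),(590,333),(496,308)]]);print(P.round(4).tolist(),P.mean(0))
slats('top',(380,200,500,330))
E
```

```text
[322. 228.] 3986 z 173.6 rect [566.5 243.4] [ 24.9 100.7] yaw 0.5
[104. 253.] 4360 z 174.0 rect [545.8 407.5] [100.4  30.4] yaw 16.3
[[0.5445, -0.0063], [0.5138, -0.1318], [0.39, -0.1025], [0.424, 0.0223]] [ 0.46805814 -0.05457087]
[439. 248.] 402 z 13.2 rect [ 580.  -339.4] [98.3 25.3] yaw 19.1
[403. 250.] 404 z 13.4 rect [ 574.8 -250.4] [ 25.4 100.8] yaw -6.0
[477. 251.] 405 z 13.2 rect [ 572.7 -432.3] [99.5 25.3] yaw 8.3
[442. 299.] 432 z 13.1 rect [ 453.3 -344.8] [24.5 98.6] yaw -0.7
[404. 300.] 419 z 13.5 rect [ 450.3 -252. ] [98.9 25.3] yaw 2.6
[481. 303.] 273 z 12.9 rect [ 443.4 -439.1] [39.5 41.1] yaw 83.8
```

Request:
drive_tool:
  motion:
    - {"ax": 0,"ay": 0,"az": 0,"x": 0,"y": 0,"z": -45,"grip": 0.4}
    - {"ax": 0,"ay": 0,"az": 0,"x": 0,"y": 0,"z": -90,"grip": 0.4}
    - {"ax": 0,"ay": 0,"az": 0,"x": 0,"y": 0,"z": -125,"grip": 0.4}
    - {"ax": 0,"ay": 0,"az": 0,"x": 0,"y": 0,"z": -150,"grip": 0.4}
    - {"ax": 0,"ay": 0,"az": 0,"x": 0,"y": 0,"z": -167,"grip": 0.4}
    - {"ax": 0,"ay": 0,"az": 0,"x": 0,"y": 0,"z": -167,"grip": 0.4}

```text
t: 5.95
position: [0.5655, 0.2418, 0.1524]
ee_rot: [[1.0, 0.001, -0.002], [0.001, -1.0, -0.001], [-0.002, 0.001, -1.0]]
force: [0.4, 0.3, 0.7]
finger_gap: 0.0511
```

Request:
drive_tool:
  motion:
    - {"ax": 0,"ay": 0,"az": 0,"x": 0,"y": 0,"z": 0,"grip": 0.7}
    - {"ax": 0,"ay": 0,"az": 0,"x": 0,"y": 0,"z": 0,"grip": 1}
    - {"ax": 0,"ay": 0,"az": 0,"x": 0,"y": 0,"z": 0,"grip": 1}
    - {"ax": 0,"ay": 0,"az": 0,"x": 0,"y": 0,"z": 0,"grip": 1}
    - {"ax": 0,"ay": 0,"az": 0,"x": 0,"y": 0,"z": 15,"grip": 1}
    - {"ax": 0,"ay": 0,"az": 0,"x": 0,"y": 0,"z": 30,"grip": 1}
    - {"ax": 0,"ay": 0,"az": 0,"x": 0,"y": 0,"z": 50,"grip": 1}
    - {"ax": 0,"ay": 0,"az": 0,"x": 0,"y": 0,"z": 90,"grip": 1}
  squeeze: 30

```text
t: 6.95
position: [0.5647, 0.2426, 0.2433]
ee_rot: [[1.0, 0.002, -0.003], [0.002, -1.0, -0.001], [-0.003, 0.001, -1.0]]
force: [1.1, -0.6, 0.2]
finger_gap: 0.0236
```

```bash
python3 - <<'E'
from h import *
im,d,M=snap('wrist','w5.png')
o=get_obs();print(o['position'],o['finger_gap'],o['force'])
E
```

```text
[0.56802402 0.24365624 0.2505222 ] 0.023441126248233756 [ 2.46023292 -0.11302905  4.22373184]
```

View pics/w5.png

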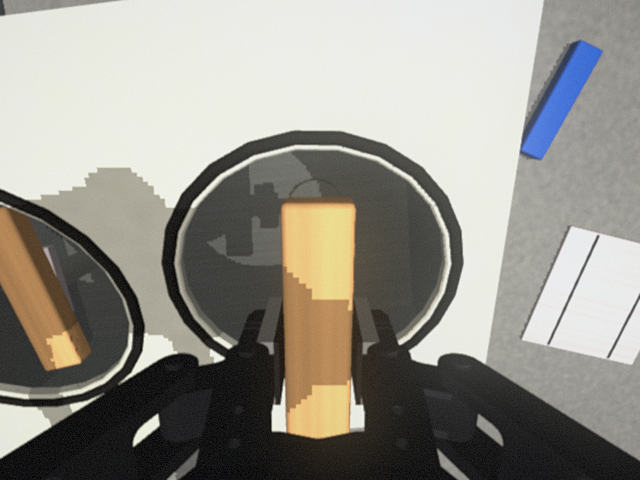

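Request:
drive_tool:
  motion:
    - {"ax": 0,"ay": 0,"az": 0,"x": 0,"y": 0,"z": -30,"grip": 1}
    - {"ax": 0,"ay": 0,"az": 0,"x": 0,"y": 0,"z": -60,"grip": 1}
    - {"ax": 0,"ay": 0,"az": 0,"x": 0,"y": 0,"z": -80,"grip": 1}
    - {"ax": 0,"ay": 0,"az": 0,"x": 0,"y": 0,"z": -89,"grip": 1}
    - {"ax": 0,"ay": 0,"az": 0,"x": 0,"y": 0,"z": -89,"grip": 1}
    - {"ax": 0,"ay": 0,"az": 0,"x": 0,"y": 0,"z": -89,"grip": 0.6}
    - {"ax": 0,"ay": 0,"az": 0,"x": 0,"y": 0,"z": -89,"grip": 0.5}
    - {"ax": 0,"ay": 0,"az": 0,"x": 0,"y": 0,"z": -79,"grip": 0.5}

```text
t: 8.0
position: [0.5653, 0.2427, 0.1641]
ee_rot: [[1.0, 0.002, -0.002], [0.002, -1.0, -0.001], [-0.002, 0.001, -1.0]]
force: [0.3, -0.0, -0.6]
finger_gap: 0.0431
```

```bash
python3 - <<'E'
from h import *
im,d,M=snap('wrist','w6.png')
o=get_obs();print(o['position'],o['finger_gap'],o['force'])
slats('wrist',(0,0,640,480),800)
E
```

```text
[0.56646568 0.24311419 0.16615224] 0.04253509406224516 [0.33206713 0.55292877 0.03606717]
[316. 312.] 15637 z 174.4 rect [567.8 243.8] [24.1 99.9] yaw 0.4
```

View pics/w6.png

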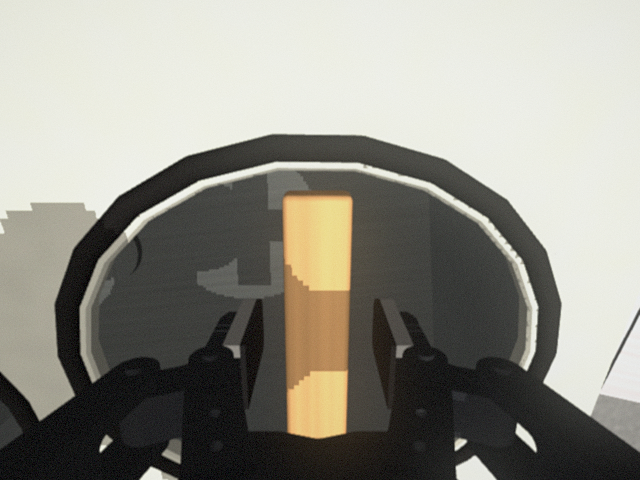

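Request:
drive_tool:
  motion:
    - {"ax": 0,"ay": 0,"az": 0,"x": 0,"y": 0,"z": 0,"grip": 0.8}
    - {"ax": 0,"ay": 0,"az": 0,"x": 0,"y": 0,"z": 0,"grip": 1}
    - {"ax": 0,"ay": 0,"az": 0,"x": 0,"y": 0,"z": 0,"grip": 1}
    - {"ax": 0,"ay": 0,"az": 0,"x": 0,"y": 0,"z": 0,"grip": 1}
    - {"ax": 0,"ay": 0,"az": 0,"x": 0,"y": 0,"z": 15,"grip": 1}
    - {"ax": 0,"ay": 0,"az": 0,"x": 0,"y": 0,"z": 40,"grip": 1}
    - {"ax": 0,"ay": 0,"az": 0,"x": 0,"y": 0,"z": 75,"grip": 1}
    - {"ax": 0,"ay": 0,"az": 0,"x": 0,"y": 0,"z": 105,"grip": 1}
  squeeze: 40

```text
t: 9.05
position: [0.5656, 0.2428, 0.2709]
ee_rot: [[1.0, 0.002, 0.0], [0.002, -1.0, -0.0], [0.0, 0.0, -1.0]]
force: [0.3, 0.3, 0.5]
finger_gap: 0.0226
```

```bash
python3 - <<'E'
from h import *
im,d,M=snap('wrist','w7.png')
o=get_obs();print(o['position'],o['finger_gap'],o['force'])
slats('wrist',(0,0,640,480),800)
E
```

```text
[0.56759294 0.24344423 0.27540014] 0.022651751048115266 [1.92494087 0.74779242 1.35450013]
[317. 313.] 15131 z 280.2 rect [567.3 243.5] [99.9 24. ] yaw 0.4
[ 59. 276.] 6058 z 174.0 rect [546.1 406.6] [100.3  31.7] yaw 16.6
```

View pics/w7.png

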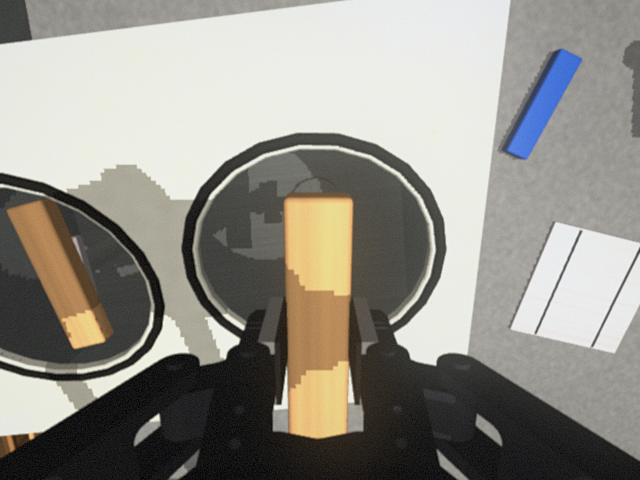

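Request:
drive_tool:
  motion:
    - {"ax": 0,"ay": 0,"az": 0,"x": -10,"y": -40,"z": 5,"grip": 1}
    - {"ax": 0,"ay": 0,"az": -0.1,"x": -25,"y": -85,"z": 5,"grip": 1}
    - {"ax": 0,"ay": 0,"az": -0.2,"x": -40,"y": -135,"z": 5,"grip": 1}
    - {"ax": 0,"ay": 0,"az": -0.238,"x": -55,"y": -185,"z": 0,"grip": 1}
    - {"ax": 0,"ay": 0,"az": -0.238,"x": -70,"y": -230,"z": -20,"grip": 1}
    - {"ax": 0,"ay": 0,"az": -0.238,"x": -85,"y": -275,"z": -50,"grip": 1}
    - {"ax": 0,"ay": 0,"az": -0.238,"x": -98,"y": -312,"z": -85,"grip": 1}
    - {"ax": 0,"ay": 0,"az": -0.238,"x": -107,"y": -332,"z": -120,"grip": 1}

```text
t: 10.1
position: [0.458, -0.0908, 0.1485]
ee_rot: [[0.972, -0.236, 0.0], [-0.236, -0.972, -0.001], [0.001, 0.001, -1.0]]
force: [0.2, 0.1, -0.4]
finger_gap: 0.0229
```

Request:
drive_tool:
  motion:
    - {"ax": 0,"ay": 0,"az": 0,"x": 0,"y": 0,"z": -40,"grip": 1}
    - {"ax": 0,"ay": 0,"az": 0,"x": 0,"y": 0,"z": -80,"grip": 1}
    - {"ax": 0,"ay": 0,"az": 0,"x": 0,"y": 0,"z": -110,"grip": 1}
    - {"ax": 0,"ay": 0,"az": 0,"x": 0,"y": 0,"z": -120,"grip": 1}
    - {"ax": 0,"ay": 0,"az": 0,"x": 0,"y": 0,"z": -120,"grip": 1}

```text
t: 10.72
position: [0.4587, -0.0891, 0.0292]
ee_rot: [[0.972, -0.234, -0.001], [-0.234, -0.972, 0.0], [-0.001, 0.0, -1.0]]
force: [0.8, -0.2, -0.3]
finger_gap: 0.0229
```

```bash
python3 - <<'E'
from h import *
im,d,M=snap('wrist','w8.png')
o=get_obs();print(o['position'],o['finger_gap'],o['force'])
slats('wrist',(0,0,640,480),800)
E
```

```text
[ 0.45942351 -0.08930704  0.02994704] 0.02284324144487978 [ 0.34975218 -0.11773334 -1.71447505]
[318. 312.] 15174 z 38.8 rect [460.4 -88.7] [23.7 99.8] yaw -13.3
```

View pics/w8.png

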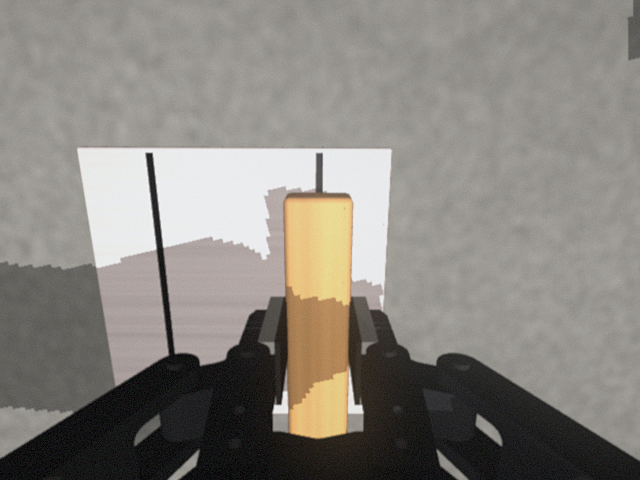

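```bash
python3 - <<'E'
from h import *
A=ray('wrist',78,149,.004)[:2];B=ray('wrist',392,150,.004)[:2];print(A,B,np.linalg.norm(A-B))
L=[ray('wrist',150,155,.004)[:2],ray('wrist',170,345,.004)[:2],ray('wrist',319,160,.004)[:2]];print(L)
e=(B-A)/np.linalg.norm(B-A);n=np.array([e[1],-e[0]]);print('yaw',np.degrees(np.arctan2(e[1],e[0]))+90,'centre',(A+B)/2+n*.065*(1 if n[0]<0 else -1))
E
```

```text
[ 0.54376736 -0.00777766] [ 0.51342872 -0.13261793] 0.12847382701463778
[array([ 0.53463535, -0.03558649]), array([ 0.44951628, -0.01418893]), array([ 0.51649302, -0.10262832])]
yaw -13.659212713088664 centre [ 0.4654364  -0.05484827]
```

Request:
drive_tool:
  motion:
    - {"ax": 0,"ay": 0,"az": 0,"x": 0,"y": 0,"z": -10,"grip": 1}
    - {"ax": 0,"ay": 0,"az": 0,"x": 0,"y": 0,"z": -20,"grip": 1}
    - {"ax": 0,"ay": 0,"az": 0,"x": 0,"y": 0,"z": -20,"grip": 1}
    - {"ax": 0,"ay": 0,"az": 0,"x": 0,"y": 0,"z": -20,"grip": 0.6}
    - {"ax": 0,"ay": 0,"az": 0,"x": 0,"y": 0,"z": -20,"grip": 0.5}
    - {"ax": 0,"ay": 0,"az": 0,"x": 0,"y": 0,"z": 10,"grip": 0.45}
    - {"ax": 0,"ay": 0,"az": 0,"x": 0,"y": 0,"z": 60,"grip": 0.4}
    - {"ax": 0,"ay": 0,"az": 0,"x": 0,"y": 0,"z": 120,"grip": 0.4}

```text
t: 11.78
position: [0.458, -0.0889, 0.1503]
ee_rot: [[0.972, -0.234, -0.002], [-0.234, -0.972, 0.001], [-0.002, -0.0, -1.0]]
force: [1.1, 0.6, 0.0]
finger_gap: 0.0514
```

```bash
python3 - <<'E'
from h import *
im,d,M=snap('wrist','w9.png')
o=get_obs();print(o['position'],o['finger_gap'],o['force'])
slats('wrist',(0,0,640,480),800)
E
```

```text
[ 0.46307919 -0.09054219  0.15838814] 0.05091893375081969 [ 2.80282688 -0.59726431  5.30525451]
[526.  40.] 3655 z 12.5 rect [ 549.4 -246. ] [28.5 49.3] yaw -4.0
[544. 186.] 5735 z 12.4 rect [ 450.  -250.2] [100.9  28.7] yaw 3.1
[317. 230.] 4225 z 17.4 rect [458.2 -88. ] [ 23.4 100.1] yaw -13.0
```

View pics/w9.png

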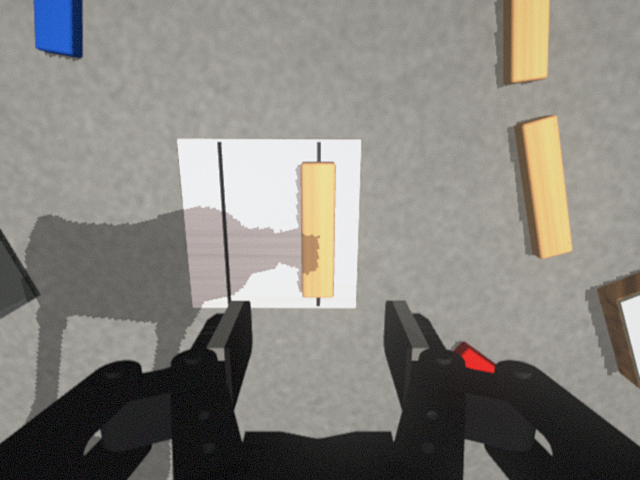

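Request:
drive_tool:
  motion:
    - {"ax": 0,"ay": 0,"az": 0.1,"x": 0,"y": 15,"z": 55,"grip": 0.4}
    - {"ax": 0,"ay": 0,"az": 0.2,"x": 10,"y": 45,"z": 105,"grip": 0.4}
    - {"ax": 0,"ay": 0,"az": 0.3,"x": 20,"y": 85,"z": 150,"grip": 0.4}
    - {"ax": 0,"ay": 0,"az": 0.4,"x": 30,"y": 140,"z": 171,"grip": 0.4}
    - {"ax": 0,"ay": 0,"az": 0.496,"x": 40,"y": 195,"z": 171,"grip": 0.4}
    - {"ax": 0,"ay": 0,"az": 0.496,"x": 50,"y": 250,"z": 171,"grip": 0.4}
    - {"ax": 0,"ay": 0,"az": 0.496,"x": 60,"y": 310,"z": 171,"grip": 0.4}
    - {"ax": 0,"ay": 0,"az": 0.496,"x": 70,"y": 370,"z": 171,"grip": 0.4}

```text
t: 12.82
position: [0.5289, 0.2827, 0.3203]
ee_rot: [[0.966, 0.257, 0.001], [0.257, -0.966, -0.0], [0.001, 0.0, -1.0]]
force: [0.9, -0.7, 0.2]
finger_gap: 0.0511
```

Request:
drive_tool:
  motion:
    - {"ax": 0,"ay": 0,"az": 0,"x": 6,"y": 45,"z": 0,"grip": 0.4}
    - {"ax": 0,"ay": 0,"az": 0,"x": 12,"y": 90,"z": 0,"grip": 0.4}
    - {"ax": 0,"ay": 0,"az": 0,"x": 17,"y": 127,"z": 0,"grip": 0.4}
    - {"ax": 0,"ay": 0,"az": 0,"x": 17,"y": 127,"z": 0,"grip": 0.4}
    - {"ax": 0,"ay": 0,"az": 0,"x": 17,"y": 127,"z": 0,"grip": 0.4}

```text
t: 13.45
position: [0.5456, 0.4073, 0.32]
ee_rot: [[0.966, 0.257, -0.001], [0.257, -0.966, -0.001], [-0.001, 0.001, -1.0]]
force: [-0.6, -0.7, -0.4]
finger_gap: 0.0514
```

```bash
python3 - <<'E'
from h import *
im,d,M=snap('wrist','w10.png')
o=get_obs();print(o['position'],o['finger_gap'],o['force'])
slats('wrist',(0,0,640,480),800)
E
```

```text
[0.54567679 0.4068391  0.32034379] 0.051115882681835194 [-0.01334049 -0.49956116 -0.23392927]
[131. 239.] 1598 z 51.1 rect [433.2 587.7] [256.3  54. ] yaw 4.3
[147. 257.] 1946 z 19.2 rect [417.3 581.5] [269.8  12.7] yaw 0.2
[313. 228.] 3961 z 173.8 rect [545.5 410.7] [100.4  24.8] yaw 15.3
```

View pics/w10.png

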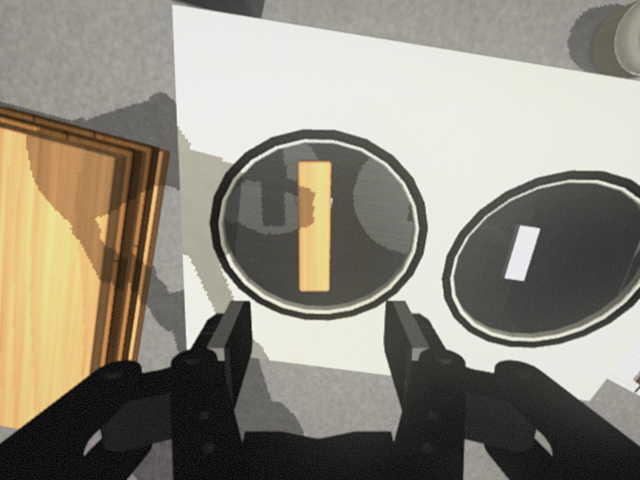

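Request:
drive_tool:
  motion:
    - {"ax": 0,"ay": 0,"az": 0.006,"x": 0,"y": 3,"z": -45,"grip": 0.4}
    - {"ax": 0,"ay": 0,"az": 0.006,"x": 0,"y": 3,"z": -90,"grip": 0.4}
    - {"ax": 0,"ay": 0,"az": 0.006,"x": 0,"y": 3,"z": -125,"grip": 0.4}
    - {"ax": 0,"ay": 0,"az": 0.006,"x": 0,"y": 3,"z": -148,"grip": 0.4}
    - {"ax": 0,"ay": 0,"az": 0.006,"x": 0,"y": 3,"z": -156,"grip": 0.4}
    - {"ax": 0,"ay": 0,"az": 0.006,"x": 0,"y": 3,"z": -156,"grip": 0.4}
    - {"ax": 0,"ay": 0,"az": 0.006,"x": 0,"y": 3,"z": -156,"grip": 0.8}
    - {"ax": 0,"ay": 0,"az": 0.006,"x": 0,"y": 3,"z": -156,"grip": 1}

```text
t: 14.5
position: [0.5466, 0.4113, 0.1662]
ee_rot: [[0.965, 0.263, 0.003], [0.263, -0.965, 0.002], [0.003, -0.001, -1.0]]
force: [0.3, 0.3, 1.3]
finger_gap: 0.0228
```

Request:
drive_tool:
  motion:
    - {"ax": 0,"ay": 0,"az": 0,"x": 0,"y": 0,"z": 0,"grip": 1}
    - {"ax": 0,"ay": 0,"az": 0,"x": 0,"y": 0,"z": 0,"grip": 1}
    - {"ax": 0,"ay": 0,"az": 0,"x": 0,"y": 0,"z": 15,"grip": 1}
    - {"ax": 0,"ay": 0,"az": 0,"x": 0,"y": 0,"z": 40,"grip": 1}
    - {"ax": 0,"ay": 0,"az": 0,"x": 0,"y": 0,"z": 75,"grip": 1}
    - {"ax": 0,"ay": 0,"az": 0,"x": 0,"y": 0,"z": 105,"grip": 1}
    - {"ax": 0,"ay": 0,"az": 0,"x": 0,"y": 0,"z": 110,"grip": 1}

```text
t: 15.38
position: [0.5466, 0.4115, 0.2774]
ee_rot: [[0.965, 0.263, 0.004], [0.263, -0.965, 0.003], [0.005, -0.001, -1.0]]
force: [-0.8, -0.1, -0.4]
finger_gap: 0.0229
```

```bash
python3 - <<'E'
from h import *
im,d,M=snap('wrist','w11.png')
o=get_obs();print(o['position'],o['finger_gap'],o['force'])
slats('wrist',(0,0,640,480),2800)
E
```

```text
[0.54620619 0.41124306 0.27622868] 0.02247702019148128 [-0.14013571 -0.14165533  0.34365588]
[317. 315.] 14693 z 285.9 rect [547.2 412.3] [98.9 23.9] yaw 15.8
```

View pics/w11.png

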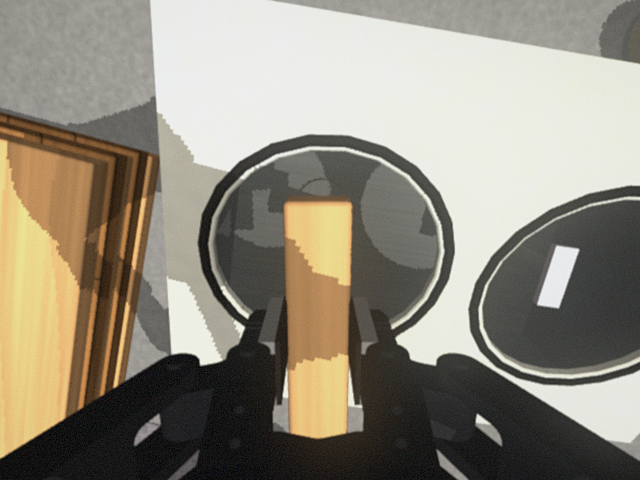

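Request:
drive_tool:
  motion:
    - {"ax": 0,"ay": 0,"az": 0,"x": -10,"y": -45,"z": 5,"grip": 1}
    - {"ax": 0,"ay": 0,"az": -0.1,"x": -20,"y": -100,"z": 5,"grip": 1}
    - {"ax": 0,"ay": 0,"az": -0.2,"x": -30,"y": -155,"z": 5,"grip": 1}
    - {"ax": 0,"ay": 0,"az": -0.3,"x": -40,"y": -210,"z": 5,"grip": 1}
    - {"ax": 0,"ay": 0,"az": -0.4,"x": -50,"y": -265,"z": 5,"grip": 1}
    - {"ax": 0,"ay": 0,"az": -0.501,"x": -60,"y": -320,"z": 5,"grip": 1}
    - {"ax": 0,"ay": 0,"az": -0.501,"x": -67,"y": -370,"z": -25,"grip": 1}
    - {"ax": 0,"ay": 0,"az": -0.501,"x": -71,"y": -405,"z": -65,"grip": 1}

```text
t: 16.42
position: [0.474, 0.004, 0.2082]
ee_rot: [[0.972, -0.234, 0.001], [-0.234, -0.972, -0.001], [0.001, 0.0, -1.0]]
force: [0.5, 0.6, -0.6]
finger_gap: 0.0225
```

Request:
drive_tool:
  motion:
    - {"ax": 0,"ay": 0,"az": 0,"x": 0,"y": -27,"z": -40,"grip": 1}
    - {"ax": 0,"ay": 0,"az": 0,"x": 0,"y": -27,"z": -90,"grip": 1}
    - {"ax": 0,"ay": 0,"az": 0,"x": 0,"y": -27,"z": -135,"grip": 1}
    - {"ax": 0,"ay": 0,"az": 0,"x": 0,"y": -27,"z": -165,"grip": 1}
    - {"ax": 0,"ay": 0,"az": 0,"x": 0,"y": -27,"z": -180,"grip": 1}
    - {"ax": 0,"ay": 0,"az": 0,"x": 0,"y": -27,"z": -180,"grip": 1}

```text
t: 17.18
position: [0.4724, -0.0207, 0.0273]
ee_rot: [[0.972, -0.233, -0.006], [-0.233, -0.972, 0.001], [-0.006, 0.0, -1.0]]
force: [-0.1, -0.3, 0.5]
finger_gap: 0.0231
```

```bash
python3 - <<'E'
from h import *
im,d,M=snap('wrist','w12.png')
o=get_obs();print(o['position'],o['finger_gap'],o['force'])
slats('wrist',(0,0,640,480),2800)
E
```

```text
[ 0.47345021 -0.02087998  0.02830008] 0.02276466221277231 [ 0.2060602  -0.41236169 -0.03739438]
[485. 270.] 11549 z 17.1 rect [466.8 -87.8] [26.9 85.6] yaw -12.9
[317. 314.] 14837 z 35.9 rect [472.7 -20. ] [23.8 99. ] yaw -13.1
```

View pics/w12.png

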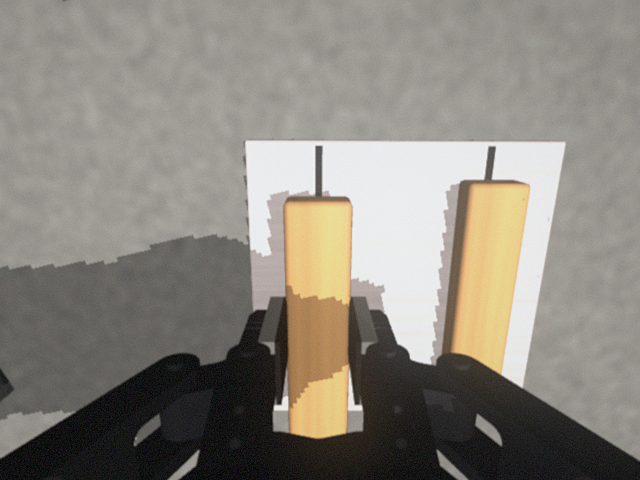

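Request:
drive_tool:
  motion:
    - {"ax": 0,"ay": 0,"az": 0,"x": 0,"y": 0,"z": -10,"grip": 1}
    - {"ax": 0,"ay": 0,"az": 0,"x": 0,"y": 0,"z": -18,"grip": 1}
    - {"ax": 0,"ay": 0,"az": 0,"x": 0,"y": 0,"z": -18,"grip": 1}
    - {"ax": 0,"ay": 0,"az": 0,"x": 0,"y": 0,"z": -18,"grip": 0.6}
    - {"ax": 0,"ay": 0,"az": 0,"x": 0,"y": 0,"z": -18,"grip": 0.5}
    - {"ax": 0,"ay": 0,"az": 0,"x": 0,"y": 0,"z": 10,"grip": 0.45}
    - {"ax": 0,"ay": 0,"az": 0,"x": 0,"y": 0,"z": 60,"grip": 0.4}
    - {"ax": 0,"ay": 0,"az": 0,"x": 0,"y": 0,"z": 120,"grip": 0.4}

```text
t: 18.23
position: [0.474, -0.021, 0.1503]
ee_rot: [[0.972, -0.233, -0.002], [-0.233, -0.972, 0.0], [-0.002, 0.0, -1.0]]
force: [0.6, -1.2, -0.4]
finger_gap: 0.0509
```

```bash
python3 - <<'E'
from h import *
im,d,M=snap('wrist','w13.png')
o=get_obs();print(o['position'],o['finger_gap'],o['force'])
slats('wrist',(0,0,640,480),2800)
snap('top','t13.png')
slats('top',(280,200,500,330))
E
```

```text
[ 0.47929178 -0.02188333  0.15846494] 0.05143704680719379 [ 2.66144479 -0.82665005  5.30388003]
[414. 230.] 4337 z 17.3 rect [458.9 -87.1] [24.6 99.9] yaw -13.1
[317. 232.] 4192 z 17.3 rect [473.1 -19.7] [23.3 99.5] yaw -12.8
[439. 248.] 402 z 13.4 rect [ 580.  -339.4] [98.3 25.4] yaw 19.2
[403. 250.] 407 z 13.7 rect [ 574.8 -250.3] [ 25.3 100.8] yaw -5.9
[477. 251.] 404 z 13.3 rect [ 572.8 -432.2] [99.1 25.2] yaw 8.1
[338. 299.] 218 z 18.7 rect [458.3 -87.1] [21.5 96.2] yaw -17.5
[442. 299.] 433 z 13.3 rect [ 453.3 -344.8] [24.5 98.5] yaw -0.7
[404. 300.] 419 z 13.4 rect [ 450.3 -252. ] [98.9 25.3] yaw 2.6
[481. 303.] 273 z 13.4 rect [ 443.4 -439. ] [39.5 41.1] yaw 83.8
[306. 306.] 62 z 18.4 rect [434.7 -10.1] [17.2 19.8] yaw 71.8
```

View pics/w13.png

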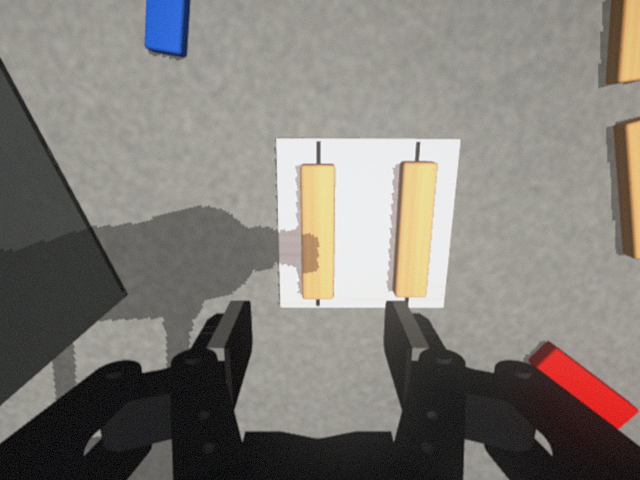

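View pics/t13.png

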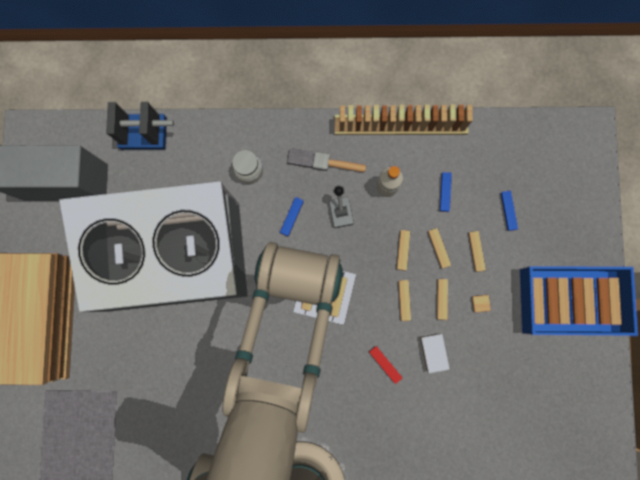

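Request:
drive_tool:
  motion:
    - {"ax": 0,"ay": 0,"az": 0.1,"x": -6,"y": -50,"z": 0,"grip": 0.4}
    - {"ax": 0,"ay": 0,"az": 0.2,"x": -12,"y": -105,"z": 0,"grip": 0.4}
    - {"ax": 0,"ay": 0,"az": 0.281,"x": -18,"y": -160,"z": 0,"grip": 0.4}
    - {"ax": 0,"ay": 0,"az": 0.281,"x": -24,"y": -210,"z": -10,"grip": 0.4}
    - {"ax": 0,"ay": 0,"az": 0.281,"x": -25,"y": -231,"z": -40,"grip": 0.4}
    - {"ax": 0,"ay": 0,"az": 0.281,"x": -25,"y": -231,"z": -65,"grip": 0.4}
    - {"ax": 0,"ay": 0,"az": 0.281,"x": -25,"y": -231,"z": -65,"grip": 0.4}

```text
t: 19.2
position: [0.4479, -0.2512, 0.0823]
ee_rot: [[0.999, 0.045, -0.004], [0.045, -0.999, 0.003], [-0.004, -0.003, -1.0]]
force: [-0.2, 0.3, 0.3]
finger_gap: 0.0517
```

```bash
python3 - <<'E'
from h import *
im,d,M=snap('wrist','w14.png')
o=get_obs();print(o['position'],o['finger_gap'],o['force'])
slats('wrist',(0,0,640,480),2800)
E
```

```text
[ 0.44905549 -0.25167918  0.08360451] 0.05121872174701145 [ 0.64533903 -0.18952998 -0.30971652]
[320.  56.] 4174 z 13.5 rect [ 551.9 -248.8] [24.  54.8] yaw -8.9
[523.  55.] 6673 z 12.4 rect [ 558.7 -345.4] [56.8 28.5] yaw 22.0
[ 27. 222.] 9294 z 16.5 rect [458.  -91.5] [ 30.  102.5] yaw -13.2
[320. 258.] 6207 z 12.9 rect [ 449.9 -252.7] [100.4  24.1] yaw 4.4
[484. 256.] 7636 z 12.0 rect [ 453.  -343.5] [ 28.2 100.6] yaw -0.2
```

View pics/w14.png

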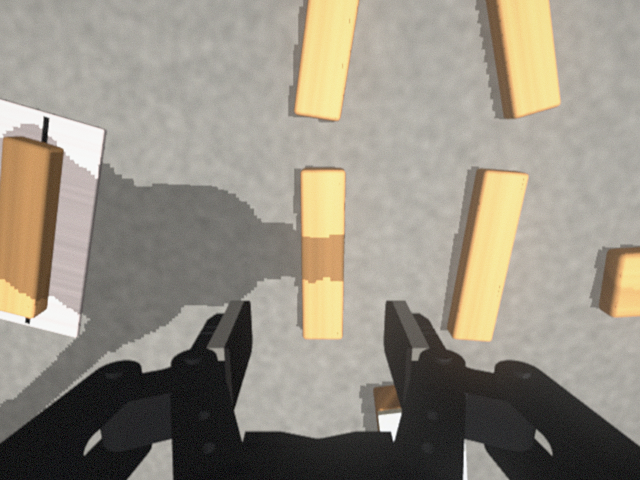

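Request:
drive_tool:
  motion:
    - {"ax": 0,"ay": 0,"az": 0.02,"x": 0,"y": 0,"z": -35,"grip": 0.4}
    - {"ax": 0,"ay": 0,"az": 0.02,"x": 0,"y": 0,"z": -65,"grip": 0.4}
    - {"ax": 0,"ay": 0,"az": 0.02,"x": 0,"y": 0,"z": -78,"grip": 0.4}
    - {"ax": 0,"ay": 0,"az": 0.02,"x": 0,"y": 0,"z": -78,"grip": 0.6}
    - {"ax": 0,"ay": 0,"az": 0.02,"x": 0,"y": 0,"z": -78,"grip": 1}
    - {"ax": 0,"ay": 0,"az": 0.02,"x": 0,"y": 0,"z": -78,"grip": 1}
    - {"ax": 0,"ay": 0,"az": 0.02,"x": 0,"y": 0,"z": -78,"grip": 1}
    - {"ax": 0,"ay": 0,"az": 0.02,"x": 0,"y": 0,"z": -60,"grip": 1}

```text
t: 20.25
position: [0.4489, -0.2516, 0.024]
ee_rot: [[0.998, 0.066, -0.002], [0.066, -0.998, 0.001], [-0.002, -0.001, -1.0]]
force: [-0.5, 0.1, 0.2]
finger_gap: 0.0225
```

Request:
drive_tool:
  motion:
    - {"ax": 0,"ay": 0,"az": 0.1,"x": 0,"y": 5,"z": 45,"grip": 1}
    - {"ax": 0,"ay": 0,"az": 0.28,"x": 5,"y": 25,"z": 85,"grip": 1}
    - {"ax": 0,"ay": 0,"az": 0.46,"x": 12,"y": 50,"z": 96,"grip": 1}
    - {"ax": 0,"ay": 0,"az": 0.64,"x": 20,"y": 80,"z": 96,"grip": 1}
    - {"ax": 0,"ay": 0,"az": 0.82,"x": 28,"y": 110,"z": 96,"grip": 1}
    - {"ax": 0,"ay": 0,"az": 1.0,"x": 36,"y": 140,"z": 96,"grip": 1}
    - {"ax": 0,"ay": 0,"az": 1.15,"x": 44,"y": 170,"z": 96,"grip": 1}
    - {"ax": 0,"ay": 0,"az": 1.272,"x": 50,"y": 190,"z": 96,"grip": 1}

```text
t: 21.25
position: [0.4997, -0.0608, 0.1204]
ee_rot: [[0.226, 0.974, -0.0], [0.974, -0.226, 0.0], [0.0, -0.0, -1.0]]
force: [-0.2, -0.5, -0.6]
finger_gap: 0.0225
```

Request:
drive_tool:
  motion:
    - {"ax": 0,"ay": 0,"az": 0,"x": 0,"y": 0,"z": -35,"grip": 1}
    - {"ax": 0,"ay": 0,"az": 0,"x": 0,"y": 0,"z": -70,"grip": 1}
    - {"ax": 0,"ay": 0,"az": 0,"x": 0,"y": 0,"z": -80,"grip": 1}
    - {"ax": 0,"ay": 0,"az": 0,"x": 0,"y": 0,"z": -80,"grip": 1}

```text
t: 21.75
position: [0.4996, -0.0622, 0.0402]
ee_rot: [[0.231, 0.973, -0.001], [0.973, -0.231, 0.0], [0.0, -0.001, -1.0]]
force: [0.2, -0.3, -0.5]
finger_gap: 0.0224
```

```bash
python3 - <<'E'
from h import *
im,d,M=snap('wrist','w15.png')
o=get_obs();print(o['position'],o['finger_gap'],o['force'],o['ee_rot'][:2,0],o['joints'])
slats('wrist',(0,0,640,480),2800)
E
```

```text
[ 0.50035357 -0.06242959  0.04095011] 0.022459512811737564 [ 0.53774648 -0.10521837 -0.29274606] [0.23108972 0.97293244] [-1.50214428e+01  2.04687796e+01  1.10416374e+02 -2.99656496e-03
  4.90511071e+01 -1.65824560e+00]
```

View pics/w15.png

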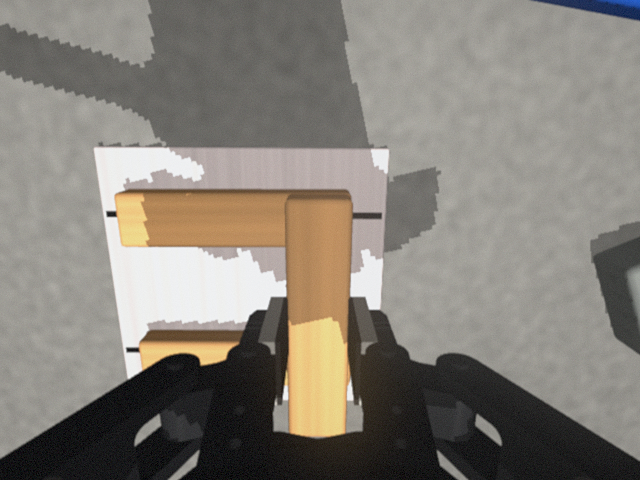

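Request:
drive_tool:
  motion:
    - {"ax": 0,"ay": 0,"az": 0,"x": 0,"y": 0,"z": -9,"grip": 1}
    - {"ax": 0,"ay": 0,"az": 0,"x": 0,"y": 0,"z": -15,"grip": 1}
    - {"ax": 0,"ay": 0,"az": 0,"x": 0,"y": 0,"z": -15.5,"grip": 1}
    - {"ax": 0,"ay": 0,"az": 0,"x": 0,"y": 0,"z": -15.5,"grip": 0.6}
    - {"ax": 0,"ay": 0,"az": 0,"x": 0,"y": 0,"z": -15.5,"grip": 0.5}
    - {"ax": 0,"ay": 0,"az": 0,"x": 0,"y": 0,"z": 10,"grip": 0.45}
    - {"ax": 0,"ay": 0,"az": 0,"x": 0,"y": 0,"z": 60,"grip": 0.4}
    - {"ax": 0,"ay": 0,"az": 0,"x": 0,"y": 0,"z": 100,"grip": 0.4}

```text
t: 22.8
position: [0.4999, -0.0622, 0.1418]
ee_rot: [[0.231, 0.973, 0.001], [0.973, -0.231, -0.0], [-0.0, 0.001, -1.0]]
force: [1.1, -0.5, -0.2]
finger_gap: 0.0515
```

```bash
python3 - <<'E'
from h import *
im,d,M=snap('wrist','w16.png')
o=get_obs();print(o['position'],o['finger_gap'],o['force'])
slats('wrist',(0,0,640,480),2800)
snap('top','t16.png')
slats('top',(360,200,500,330))
E
```

```text
[ 0.50313398 -0.06294976  0.14678069] 0.051368451467193786 [ 0.94160166 -0.51902456  2.90811329]
[275. 235.] 11685 z 25.1 rect [466.3 -56.4] [102.   97.1] yaw -87.9
[439. 248.] 400 z 13.4 rect [ 580.  -339.4] [98.3 25.1] yaw 19.2
[403. 250.] 406 z 13.5 rect [ 574.8 -250.4] [ 25.4 100.8] yaw -6.0
[477. 251.] 406 z 13.3 rect [ 572.6 -432.2] [99.5 25.3] yaw 8.2
[442. 299.] 432 z 13.6 rect [ 453.3 -344.7] [24.5 98.5] yaw -0.7
[481. 303.] 274 z 13.0 rect [ 443.2 -439.1] [39.7 41.1] yaw 79.8
```

View pics/w16.png

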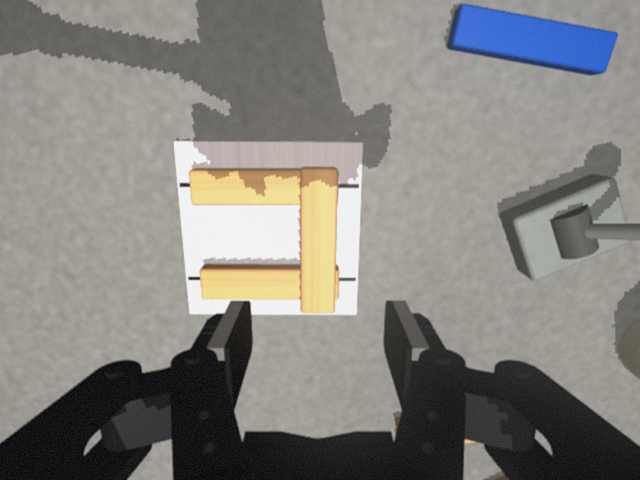

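Request:
drive_tool:
  motion:
    - {"ax": 0,"ay": 0,"az": -0.18,"x": 9,"y": -22,"z": 0,"grip": 0.4}
    - {"ax": 0,"ay": 0,"az": -0.36,"x": 18,"y": -45,"z": 0,"grip": 0.4}
    - {"ax": 0,"ay": 0,"az": -0.54,"x": 28,"y": -70,"z": 0,"grip": 0.4}
    - {"ax": 0,"ay": 0,"az": -0.72,"x": 38,"y": -95,"z": 0,"grip": 0.4}
    - {"ax": 0,"ay": 0,"az": -0.9,"x": 48,"y": -120,"z": 0,"grip": 0.4}
    - {"ax": 0,"ay": 0,"az": -1.08,"x": 58,"y": -145,"z": 0,"grip": 0.4}
    - {"ax": 0,"ay": 0,"az": -1.26,"x": 68,"y": -170,"z": -15,"grip": 0.4}
    - {"ax": 0,"ay": 0,"az": -1.44,"x": 75,"y": -189,"z": -35,"grip": 0.4}

```text
t: 23.9
position: [0.5751, -0.2522, 0.1041]
ee_rot: [[0.994, -0.108, 0.0], [-0.108, -0.994, -0.0], [0.0, 0.0, -1.0]]
force: [-0.6, 0.5, -0.4]
finger_gap: 0.051
```

Request:
drive_tool:
  motion:
    - {"ax": 0,"ay": 0,"az": 0,"x": 0,"y": 0,"z": -20,"grip": 0.4}
    - {"ax": 0,"ay": 0,"az": 0,"x": 0,"y": 0,"z": -20,"grip": 0.4}

```text
t: 24.15
position: [0.5728, -0.2504, 0.0824]
ee_rot: [[0.995, -0.102, -0.005], [-0.102, -0.995, 0.003], [-0.006, -0.002, -1.0]]
force: [-0.0, -0.1, -0.5]
finger_gap: 0.0512
```

```bash
python3 - <<'E'
from h import *
im,d,M=snap('wrist','w17.png')
o=get_obs();print(o['position'],o['finger_gap'],o['force'],o['ee_rot'][:2,0])
slats('wrist',(200,150,440,480),2800)
E
```

```text
[ 0.57376327 -0.25061144  0.08384425] 0.051232929496809125 [ 0.27642703  1.1037714  -0.34128168] [ 0.99476832 -0.10211096]
[319. 258.] 6131 z 12.6 rect [ 575.2 -251.3] [24.1 99.9] yaw -3.9
```

View pics/w17.png

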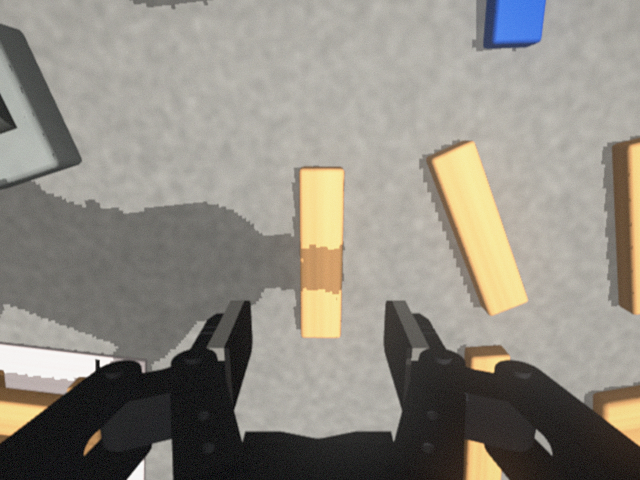

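Request:
drive_tool:
  motion:
    - {"ax": 0,"ay": 0,"az": 0,"x": 0,"y": 0,"z": -35,"grip": 0.4}
    - {"ax": 0,"ay": 0,"az": 0,"x": 0,"y": 0,"z": -65,"grip": 0.4}
    - {"ax": 0,"ay": 0,"az": 0,"x": 0,"y": 0,"z": -79,"grip": 0.4}
    - {"ax": 0,"ay": 0,"az": 0,"x": 0,"y": 0,"z": -79,"grip": 0.6}
    - {"ax": 0,"ay": 0,"az": 0,"x": 0,"y": 0,"z": -79,"grip": 1}
    - {"ax": 0,"ay": 0,"az": 0,"x": 0,"y": 0,"z": -79,"grip": 1}
    - {"ax": 0,"ay": 0,"az": 0,"x": 0,"y": 0,"z": -79,"grip": 1}
    - {"ax": 0,"ay": 0,"az": 0,"x": 0,"y": 0,"z": -60,"grip": 1}

```text
t: 25.2
position: [0.5738, -0.2506, 0.0247]
ee_rot: [[0.995, -0.102, -0.002], [-0.102, -0.995, 0.001], [-0.003, -0.001, -1.0]]
force: [0.2, 0.7, -0.1]
finger_gap: 0.0227
```

Request:
drive_tool:
  motion:
    - {"ax": 0,"ay": 0,"az": 0.1,"x": -10,"y": 10,"z": 45,"grip": 1}
    - {"ax": 0,"ay": 0,"az": 0.28,"x": -25,"y": 35,"z": 85,"grip": 1}
    - {"ax": 0,"ay": 0,"az": 0.46,"x": -45,"y": 65,"z": 95,"grip": 1}
    - {"ax": 0,"ay": 0,"az": 0.64,"x": -65,"y": 95,"z": 95,"grip": 1}
    - {"ax": 0,"ay": 0,"az": 0.82,"x": -85,"y": 125,"z": 95,"grip": 1}
    - {"ax": 0,"ay": 0,"az": 1.0,"x": -105,"y": 155,"z": 95,"grip": 1}
    - {"ax": 0,"ay": 0,"az": 1.18,"x": -125,"y": 180,"z": 95,"grip": 1}
    - {"ax": 0,"ay": 0,"az": 1.36,"x": -142.6,"y": 205,"z": 95,"grip": 1}

```text
t: 26.2
position: [0.4313, -0.0453, 0.1206]
ee_rot: [[0.302, 0.953, 0.001], [0.953, -0.302, -0.0], [0.0, 0.001, -1.0]]
force: [0.9, -0.4, -0.1]
finger_gap: 0.0221
```

Request:
drive_tool:
  motion:
    - {"ax": 0,"ay": 0,"az": 0.081,"x": 0,"y": 0,"z": -35,"grip": 1}
    - {"ax": 0,"ay": 0,"az": 0.081,"x": 0,"y": 0,"z": -70,"grip": 1}
    - {"ax": 0,"ay": 0,"az": 0.081,"x": 0,"y": 0,"z": -80,"grip": 1}
    - {"ax": 0,"ay": 0,"az": 0.081,"x": 0,"y": 0,"z": -80,"grip": 1}

```text
t: 26.7
position: [0.4322, -0.0462, 0.0403]
ee_rot: [[0.23, 0.973, -0.001], [0.973, -0.23, 0.0], [0.0, -0.001, -1.0]]
force: [0.6, -0.6, 0.3]
finger_gap: 0.0229
```

```bash
python3 - <<'E'
from h import *
im,d,M=snap('wrist','w18.png')
o=get_obs();print(o['position'],o['finger_gap'],o['force'],o['ee_rot'][:2,0],o['joints'])
E
```

```text
[ 0.43285051 -0.04638316  0.0409208 ] 0.022775837405269707 [ 0.77350513 -0.71888601 -0.40039724] [0.2301103  0.97316455] [-1.52903151e+01  1.57061383e+01  1.18646426e+02  1.25938654e-03
  4.55823930e+01 -1.98763122e+00]
```

View pics/w18.png

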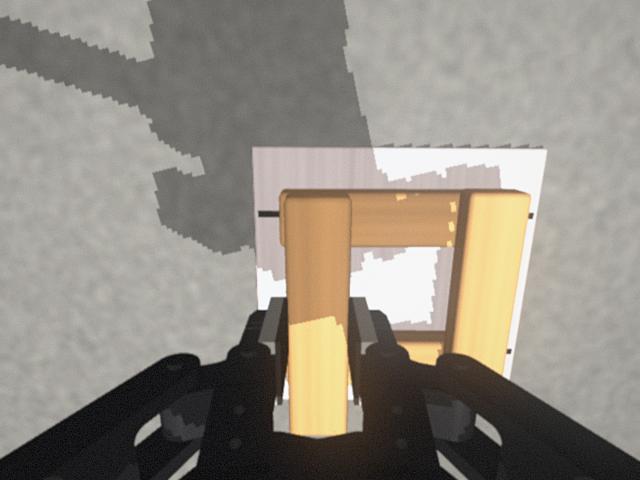

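Request:
drive_tool:
  motion:
    - {"ax": 0,"ay": 0,"az": 0,"x": 0,"y": 0,"z": -9,"grip": 1}
    - {"ax": 0,"ay": 0,"az": 0,"x": 0,"y": 0,"z": -15,"grip": 1}
    - {"ax": 0,"ay": 0,"az": 0,"x": 0,"y": 0,"z": -15.5,"grip": 1}
    - {"ax": 0,"ay": 0,"az": 0,"x": 0,"y": 0,"z": -15.5,"grip": 0.6}
    - {"ax": 0,"ay": 0,"az": 0,"x": 0,"y": 0,"z": -15.5,"grip": 0.5}
    - {"ax": 0,"ay": 0,"az": 0,"x": 0,"y": 0,"z": 10,"grip": 0.45}
    - {"ax": 0,"ay": 0,"az": 0,"x": 0,"y": 0,"z": 60,"grip": 0.4}
    - {"ax": 0,"ay": 0,"az": 0,"x": 0,"y": 0,"z": 100,"grip": 0.4}

```text
t: 27.75
position: [0.4323, -0.0462, 0.1418]
ee_rot: [[0.23, 0.973, 0.001], [0.973, -0.23, -0.0], [-0.0, 0.001, -1.0]]
force: [0.7, 0.1, 0.4]
finger_gap: 0.0512
```

```bash
python3 - <<'E'
from h import *
im,d,M=snap('wrist','w19.png')
o=get_obs();print(o['position'],o['finger_gap'],o['force'])
snap('top','t19.png')
slats('top',(360,200,500,330))
E
```

```text
[ 0.4354769  -0.04695394  0.14634202] 0.05119814044176316 [ 1.38947575 -0.90654213  3.28094262]
[439. 248.] 400 z 13.3 rect [ 580.  -339.4] [98.3 25.1] yaw 19.2
[477. 251.] 407 z 13.6 rect [ 572.6 -432.2] [99.4 25.3] yaw 8.2
[442. 299.] 433 z 13.0 rect [ 453.3 -344.8] [24.5 98.6] yaw -0.7
[481. 303.] 274 z 13.3 rect [ 443.2 -439.1] [39.7 41.1] yaw 79.8
```

View pics/w19.png

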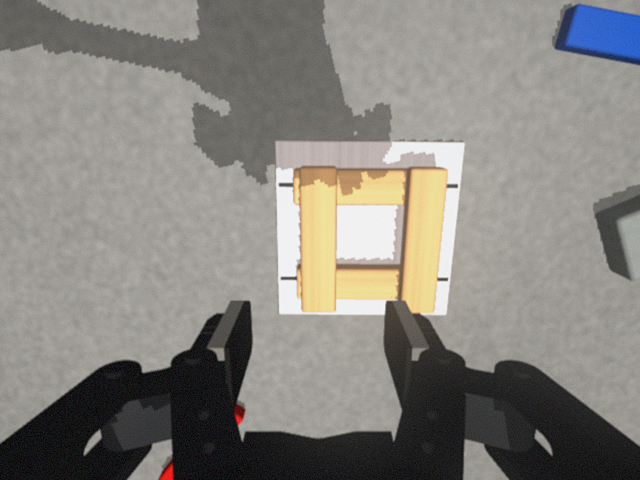

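Request:
drive_tool:
  motion:
    - {"ax": 0,"ay": 0,"az": -0.18,"x": 2,"y": -35,"z": 0,"grip": 0.4}
    - {"ax": 0,"ay": 0,"az": -0.36,"x": 5,"y": -75,"z": 0,"grip": 0.4}
    - {"ax": 0,"ay": 0,"az": -0.54,"x": 8,"y": -115,"z": 0,"grip": 0.4}
    - {"ax": 0,"ay": 0,"az": -0.72,"x": 11,"y": -155,"z": 0,"grip": 0.4}
    - {"ax": 0,"ay": 0,"az": -0.9,"x": 14,"y": -195,"z": 0,"grip": 0.4}
    - {"ax": 0,"ay": 0,"az": -1.08,"x": 17,"y": -235,"z": 0,"grip": 0.4}
    - {"ax": 0,"ay": 0,"az": -1.25,"x": 20,"y": -275,"z": -15,"grip": 0.4}
    - {"ax": 0,"ay": 0,"az": -1.347,"x": 21,"y": -299,"z": -35,"grip": 0.4}

```text
t: 28.85
position: [0.4532, -0.3472, 0.1041]
ee_rot: [[1.0, -0.013, 0.0], [-0.013, -1.0, -0.001], [0.0, 0.001, -1.0]]
force: [0.4, -0.3, -0.2]
finger_gap: 0.0514
```

Request:
drive_tool:
  motion:
    - {"ax": 0,"ay": 0,"az": 0,"x": 0,"y": 0,"z": -20,"grip": 0.4}
    - {"ax": 0,"ay": 0,"az": 0,"x": 0,"y": 0,"z": -20,"grip": 0.4}

```text
t: 29.1
position: [0.4515, -0.3439, 0.0826]
ee_rot: [[1.0, -0.009, -0.004], [-0.009, -1.0, 0.004], [-0.004, -0.004, -1.0]]
force: [1.1, 0.1, 1.1]
finger_gap: 0.051
```

```bash
python3 - <<'E'
from h import *
im,d,M=snap('wrist','w20.png')
o=get_obs();print(o['position'],o['finger_gap'],o['force'],o['ee_rot'][:2,0])
slats('wrist',(200,150,440,480),2800)
E
```

```text
[ 0.45230866 -0.3443707   0.08391216] 0.05154070412928242 [-0.04060088 -0.40432741  0.39199556] [ 0.99996165 -0.00842108]
[321. 259.] 6128 z 12.8 rect [ 453.3 -345.5] [ 24.1 100.3] yaw 0.2
```

View pics/w20.png

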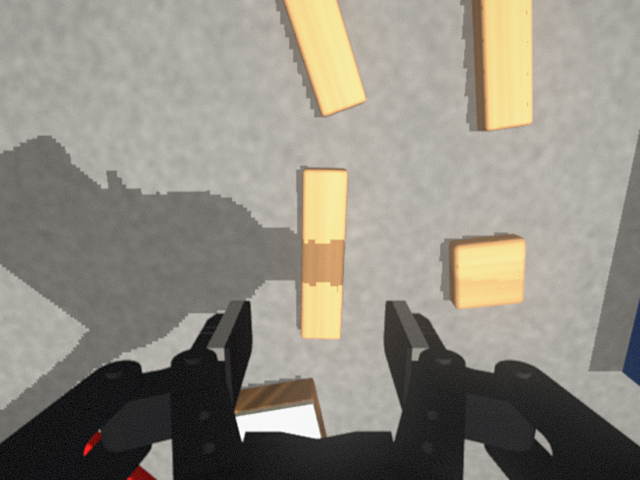

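Request:
drive_tool:
  motion:
    - {"ax": 0,"ay": 0,"az": 0,"x": 0,"y": 0,"z": -35,"grip": 0.4}
    - {"ax": 0,"ay": 0,"az": 0,"x": 0,"y": 0,"z": -65,"grip": 0.4}
    - {"ax": 0,"ay": 0,"az": 0,"x": 0,"y": 0,"z": -79,"grip": 0.4}
    - {"ax": 0,"ay": 0,"az": 0,"x": 0,"y": 0,"z": -79,"grip": 0.6}
    - {"ax": 0,"ay": 0,"az": 0,"x": 0,"y": 0,"z": -79,"grip": 1}
    - {"ax": 0,"ay": 0,"az": 0,"x": 0,"y": 0,"z": -79,"grip": 1}
    - {"ax": 0,"ay": 0,"az": 0,"x": 0,"y": 0,"z": -79,"grip": 1}
    - {"ax": 0,"ay": 0,"az": 0,"x": 0,"y": 0,"z": -60,"grip": 1}

```text
t: 30.15
position: [0.4523, -0.3444, 0.0248]
ee_rot: [[1.0, -0.008, -0.002], [-0.008, -1.0, 0.002], [-0.002, -0.002, -1.0]]
force: [-0.3, -0.6, -1.3]
finger_gap: 0.0227
```

Request:
drive_tool:
  motion:
    - {"ax": 0,"ay": 0,"az": 0,"x": 0,"y": 5,"z": 45,"grip": 1}
    - {"ax": 0,"ay": 0,"az": -0.1,"x": 1,"y": 35,"z": 85,"grip": 1}
    - {"ax": 0,"ay": 0,"az": -0.2,"x": 2,"y": 80,"z": 95,"grip": 1}
    - {"ax": 0,"ay": 0,"az": -0.223,"x": 3,"y": 130,"z": 95,"grip": 1}
    - {"ax": 0,"ay": 0,"az": -0.223,"x": 4,"y": 180,"z": 95,"grip": 1}
    - {"ax": 0,"ay": 0,"az": -0.223,"x": 5,"y": 225,"z": 95,"grip": 1}
    - {"ax": 0,"ay": 0,"az": -0.223,"x": 5,"y": 256.5,"z": 80,"grip": 1}
    - {"ax": 0,"ay": 0,"az": -0.223,"x": 5,"y": 256.5,"z": 50,"grip": 1}

```text
t: 31.15
position: [0.4588, -0.0868, 0.0762]
ee_rot: [[0.974, -0.226, 0.003], [-0.226, -0.974, -0.001], [0.003, -0.0, -1.0]]
force: [0.4, 0.2, -1.5]
finger_gap: 0.023
```

Request:
drive_tool:
  motion:
    - {"ax": 0,"ay": 0,"az": 0,"x": 0,"y": 0,"z": -20,"grip": 1}
    - {"ax": 0,"ay": 0,"az": 0,"x": 0,"y": 0,"z": -20,"grip": 1}

```text
t: 31.4
position: [0.4569, -0.0881, 0.0544]
ee_rot: [[0.973, -0.229, -0.003], [-0.229, -0.973, 0.001], [-0.003, -0.0, -1.0]]
force: [-1.3, -0.0, -0.3]
finger_gap: 0.0225
```

```bash
python3 - <<'E'
from h import *
im,d,M=snap('wrist','w21.png')
o=get_obs();print(o['position'],o['finger_gap'],o['force'],o['ee_rot'][:2,0])
E
```

```text
[ 0.45786309 -0.08852106  0.05526578] 0.022803962443313883 [ 0.18689473 -0.326479   -0.65714184] [ 0.9733968  -0.22912363]
```

View pics/w21.png

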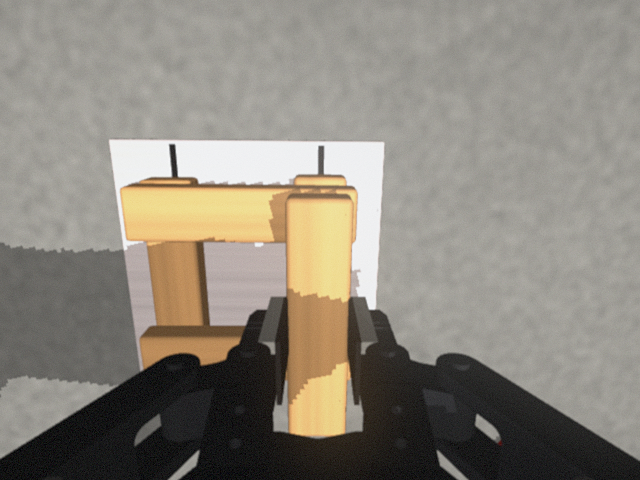

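Commanded z is 0.0546; go to 0.0381.

Request:
drive_tool:
  motion:
    - {"ax": 0,"ay": 0,"az": 0,"x": 0,"y": 0,"z": -9,"grip": 1}
    - {"ax": 0,"ay": 0,"az": 0,"x": 0,"y": 0,"z": -16,"grip": 1}
    - {"ax": 0,"ay": 0,"az": 0,"x": 0,"y": 0,"z": -16.5,"grip": 1}
    - {"ax": 0,"ay": 0,"az": 0,"x": 0,"y": 0,"z": -16.5,"grip": 0.6}
    - {"ax": 0,"ay": 0,"az": 0,"x": 0,"y": 0,"z": -16.5,"grip": 0.5}
    - {"ax": 0,"ay": 0,"az": 0,"x": 0,"y": 0,"z": 10,"grip": 0.45}
    - {"ax": 0,"ay": 0,"az": 0,"x": 0,"y": 0,"z": 60,"grip": 0.4}
    - {"ax": 0,"ay": 0,"az": 0,"x": 0,"y": 0,"z": 85,"grip": 0.4}

```text
t: 32.45
position: [0.4592, -0.089, 0.1425]
ee_rot: [[0.973, -0.229, 0.003], [-0.229, -0.973, -0.001], [0.003, 0.0, -1.0]]
force: [1.1, -0.1, -0.5]
finger_gap: 0.051
```

```bash
python3 - <<'E'
from h import *
im,d,M=snap('wrist','w22.png')
o=get_obs();print(o['position'],o['finger_gap'],o['force'])
snap('top','t22.png')
slats('top',(360,200,500,330))
E
```

```text
[ 0.46076304 -0.08950982  0.14488687] 0.05125162782791779 [ 0.29121037 -0.44222589  1.75114498]
[439. 248.] 400 z 13.6 rect [ 580.  -339.3] [98.3 25.1] yaw 19.1
[477. 251.] 405 z 12.9 rect [ 572.7 -432.3] [99.5 25.3] yaw 8.3
[481. 303.] 273 z 13.5 rect [ 443.4 -439. ] [39.4 41.1] yaw 83.8
```

View pics/w22.png

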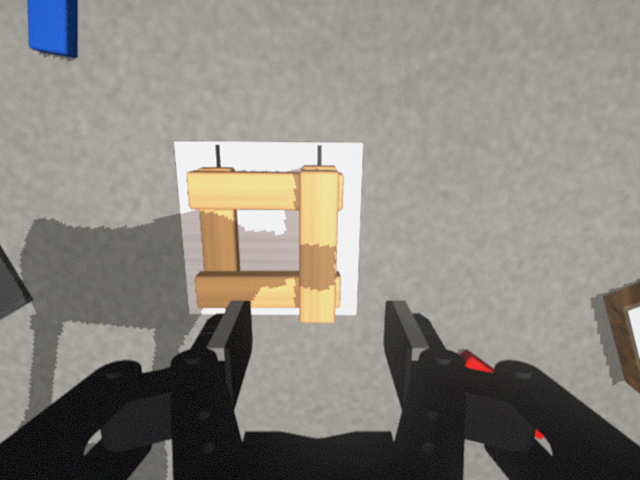

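Request:
drive_tool:
  motion:
    - {"ax": 0,"ay": 0,"az": 0.1,"x": 15,"y": -35,"z": 0,"grip": 0.4}
    - {"ax": 0,"ay": 0,"az": 0.2,"x": 35,"y": -75,"z": 0,"grip": 0.4}
    - {"ax": 0,"ay": 0,"az": 0.3,"x": 55,"y": -115,"z": 0,"grip": 0.4}
    - {"ax": 0,"ay": 0,"az": 0.4,"x": 75,"y": -155,"z": 0,"grip": 0.4}
    - {"ax": 0,"ay": 0,"az": 0.5,"x": 95,"y": -195,"z": 0,"grip": 0.4}
    - {"ax": 0,"ay": 0,"az": 0.564,"x": 113,"y": -232,"z": 0,"grip": 0.4}
    - {"ax": 0,"ay": 0,"az": 0.564,"x": 122,"y": -251,"z": -25,"grip": 0.4}
    - {"ax": 0,"ay": 0,"az": 0.564,"x": 122,"y": -251,"z": -45,"grip": 0.4}

```text
t: 33.55
position: [0.5799, -0.3411, 0.0921]
ee_rot: [[0.946, 0.325, -0.002], [0.325, -0.946, 0.001], [-0.001, -0.001, -1.0]]
force: [0.1, 0.3, -0.3]
finger_gap: 0.0514
```

Request:
drive_tool:
  motion:
    - {"ax": 0,"ay": 0,"az": 0,"x": 0,"y": 0,"z": -10,"grip": 0.4}
    - {"ax": 0,"ay": 0,"az": 0,"x": 0,"y": 0,"z": -10,"grip": 0.4}

```text
t: 33.8
position: [0.5793, -0.3388, 0.0836]
ee_rot: [[0.945, 0.327, -0.003], [0.327, -0.945, 0.002], [-0.002, -0.003, -1.0]]
force: [0.3, -0.5, 0.2]
finger_gap: 0.0513
```

```bash
python3 - <<'E'
from h import *
im,d,M=snap('wrist','w23.png')
o=get_obs();print(o['position'],o['finger_gap'],o['force'],o['ee_rot'][:2,0])
slats('wrist',(200,150,440,480),2800)
E
```

```text
[ 0.57993287 -0.33922297  0.08481734] 0.05150261434325381 [0.53757185 0.38890482 0.47492295] [0.94503714 0.32696247]
[321. 257.] 6129 z 13.8 rect [ 580.9 -340.4] [99.6 24. ] yaw 19.6
```

View pics/w23.png

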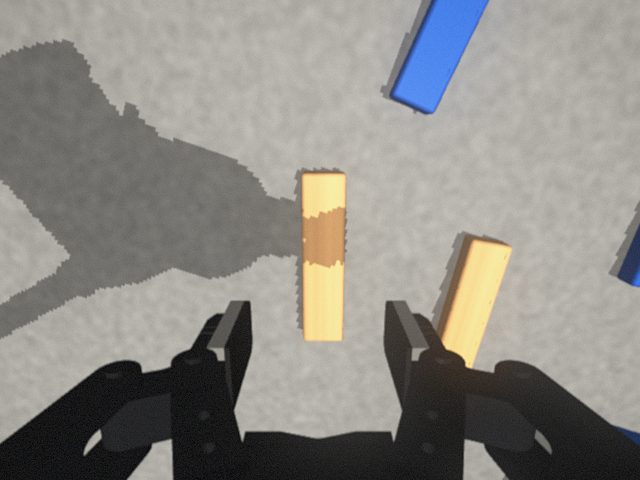

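Request:
drive_tool:
  motion:
    - {"ax": 0,"ay": 0,"az": 0,"x": 0,"y": -1,"z": -35,"grip": 0.4}
    - {"ax": 0,"ay": 0,"az": 0,"x": 0,"y": -1,"z": -65,"grip": 0.4}
    - {"ax": 0,"ay": 0,"az": 0,"x": 0,"y": -1,"z": -79,"grip": 0.4}
    - {"ax": 0,"ay": 0,"az": 0,"x": 0,"y": -1,"z": -79,"grip": 0.6}
    - {"ax": 0,"ay": 0,"az": 0,"x": 0,"y": -1,"z": -79,"grip": 1}
    - {"ax": 0,"ay": 0,"az": 0,"x": 0,"y": -1,"z": -79,"grip": 1}
    - {"ax": 0,"ay": 0,"az": 0,"x": 0,"y": -1,"z": -79,"grip": 1}
    - {"ax": 0,"ay": 0,"az": 0,"x": 0,"y": -1,"z": -60,"grip": 1}

```text
t: 34.85
position: [0.5791, -0.3399, 0.0248]
ee_rot: [[0.945, 0.327, -0.003], [0.327, -0.945, 0.002], [-0.002, -0.003, -1.0]]
force: [0.8, 0.2, -1.1]
finger_gap: 0.0229
```

Request:
drive_tool:
  motion:
    - {"ax": 0,"ay": 0,"az": 0,"x": -5,"y": 10,"z": 45,"grip": 1}
    - {"ax": 0,"ay": 0,"az": -0.1,"x": -18,"y": 45,"z": 85,"grip": 1}
    - {"ax": 0,"ay": 0,"az": -0.2,"x": -33,"y": 95,"z": 105,"grip": 1}
    - {"ax": 0,"ay": 0,"az": -0.3,"x": -49,"y": 145,"z": 105,"grip": 1}
    - {"ax": 0,"ay": 0,"az": -0.4,"x": -65,"y": 195,"z": 105,"grip": 1}
    - {"ax": 0,"ay": 0,"az": -0.5,"x": -82,"y": 245,"z": 105,"grip": 1}
    - {"ax": 0,"ay": 0,"az": -0.565,"x": -98,"y": 295,"z": 100,"grip": 1}
    - {"ax": 0,"ay": 0,"az": -0.565,"x": -106,"y": 320,"z": 75,"grip": 1}

```text
t: 35.85
position: [0.4745, -0.0187, 0.1025]
ee_rot: [[0.973, -0.229, 0.005], [-0.229, -0.973, -0.001], [0.005, -0.001, -1.0]]
force: [-0.2, -1.0, -0.2]
finger_gap: 0.0226
```

Request:
drive_tool:
  motion:
    - {"ax": 0,"ay": 0,"az": 0,"x": 0,"y": 0,"z": -30,"grip": 1}
    - {"ax": 0,"ay": 0,"az": 0,"x": 0,"y": 0,"z": -45,"grip": 1}
    - {"ax": 0,"ay": 0,"az": 0,"x": 0,"y": 0,"z": -45,"grip": 1}

```text
t: 36.22
position: [0.4736, -0.0204, 0.0553]
ee_rot: [[0.973, -0.23, -0.001], [-0.23, -0.973, 0.0], [-0.001, 0.0, -1.0]]
force: [-0.8, -0.3, -0.1]
finger_gap: 0.0225
```

```bash
python3 - <<'E'
from h import *
im,d,M=snap('wrist','w24.png')
o=get_obs();print(o['position'],o['finger_gap'],o['force'],o['ee_rot'][:2,0])
E
```

```text
[ 0.47437621 -0.02065562  0.05598628] 0.022676400967267026 [-0.28642804  0.83901355  0.71928585] [ 0.9731781  -0.23005262]
```

View pics/w24.png

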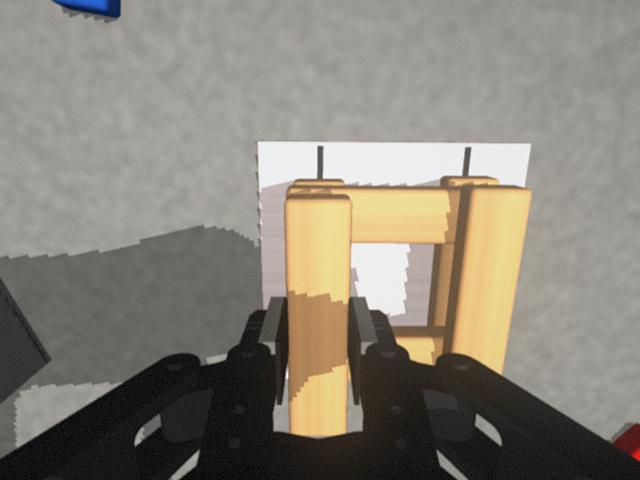

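Request:
drive_tool:
  motion:
    - {"ax": 0,"ay": 0,"az": 0,"x": 0,"y": 0,"z": -9,"grip": 1}
    - {"ax": 0,"ay": 0,"az": 0,"x": 0,"y": 0,"z": -16,"grip": 1}
    - {"ax": 0,"ay": 0,"az": 0,"x": 0,"y": 0,"z": -16.5,"grip": 1}
    - {"ax": 0,"ay": 0,"az": 0,"x": 0,"y": 0,"z": -16.5,"grip": 0.6}
    - {"ax": 0,"ay": 0,"az": 0,"x": 0,"y": 0,"z": -16.5,"grip": 0.5}
    - {"ax": 0,"ay": 0,"az": 0,"x": 0,"y": 0,"z": 10,"grip": 0.45}
    - {"ax": 0,"ay": 0,"az": 0,"x": 0,"y": 0,"z": 60,"grip": 0.4}
    - {"ax": 0,"ay": 0,"az": 0,"x": 0,"y": 0,"z": 85,"grip": 0.4}

```text
t: 37.28
position: [0.4752, -0.0208, 0.1424]
ee_rot: [[0.973, -0.23, 0.003], [-0.23, -0.973, -0.001], [0.003, -0.0, -1.0]]
force: [0.2, 0.3, 0.6]
finger_gap: 0.0515
```

```bash
python3 - <<'E'
from h import *
im,d,M=snap('wrist','w25.png')
o=get_obs();print(o['position'],o['finger_gap'],o['force'])
snap('top','t25.png')
slats('top',(360,200,500,330))
E
```

```text
[ 0.47681188 -0.02109569  0.14482333] 0.05135062882772971 [ 0.93720232 -0.01446736  1.27948867]
[477. 251.] 404 z 13.1 rect [ 572.8 -432.3] [99.1 25.3] yaw 8.3
[481. 303.] 273 z 13.4 rect [ 443.4 -439. ] [39.5 41.1] yaw 83.8
```

View pics/w25.png

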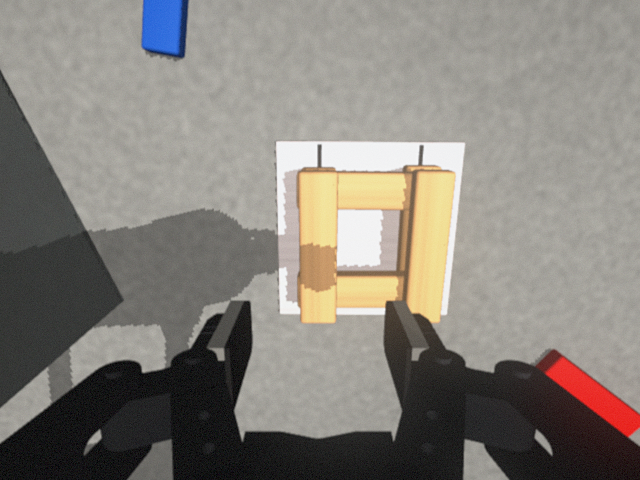

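Request:
drive_tool:
  motion:
    - {"ax": 0,"ay": 0,"az": 0.05,"x": 10,"y": -40,"z": 0,"grip": 0.4}
    - {"ax": 0,"ay": 0,"az": 0.1,"x": 22,"y": -92,"z": 0,"grip": 0.4}
    - {"ax": 0,"ay": 0,"az": 0.2,"x": 35,"y": -146,"z": 0,"grip": 0.4}
    - {"ax": 0,"ay": 0,"az": 0.3,"x": 48,"y": -200,"z": 0,"grip": 0.4}
    - {"ax": 0,"ay": 0,"az": 0.375,"x": 61,"y": -254,"z": 0,"grip": 0.4}
    - {"ax": 0,"ay": 0,"az": 0.375,"x": 74,"y": -308,"z": 0,"grip": 0.4}
    - {"ax": 0,"ay": 0,"az": 0.375,"x": 87,"y": -362,"z": 0,"grip": 0.4}
    - {"ax": 0,"ay": 0,"az": 0.375,"x": 99,"y": -412,"z": -15,"grip": 0.4}

```text
t: 38.38
position: [0.5735, -0.4348, 0.1241]
ee_rot: [[0.99, 0.142, 0.0], [0.142, -0.99, -0.0], [0.0, 0.0, -1.0]]
force: [-0.4, -0.1, -0.2]
finger_gap: 0.0512
```

Request:
drive_tool:
  motion:
    - {"ax": 0,"ay": 0,"az": 0,"x": 0,"y": 0,"z": -30,"grip": 0.4}
    - {"ax": 0,"ay": 0,"az": 0,"x": 0,"y": 0,"z": -40,"grip": 0.4}
    - {"ax": 0,"ay": 0,"az": 0,"x": 0,"y": 0,"z": -40,"grip": 0.4}

```text
t: 38.75
position: [0.5723, -0.4313, 0.0834]
ee_rot: [[0.99, 0.143, -0.003], [0.143, -0.99, 0.003], [-0.002, -0.003, -1.0]]
force: [0.5, -0.2, -0.4]
finger_gap: 0.0516
```

```bash
python3 - <<'E'
from h import *
im,d,M=snap('wrist','w26.png')
o=get_obs();print(o['position'],o['finger_gap'],o['force'],o['ee_rot'][:2,0])
slats('wrist',(200,150,440,480),2800)
snap('top','t26.png')
E
```

```text
[ 0.57311106 -0.43187036  0.08498865] 0.051180934922025134 [-0.12617436 -0.18122526  1.27915328] [0.98972788 0.14296306]
[320. 257.] 5583 z 13.5 rect [ 573.1 -433.3] [100.3  24. ] yaw 9.0
```

View pics/w26.png

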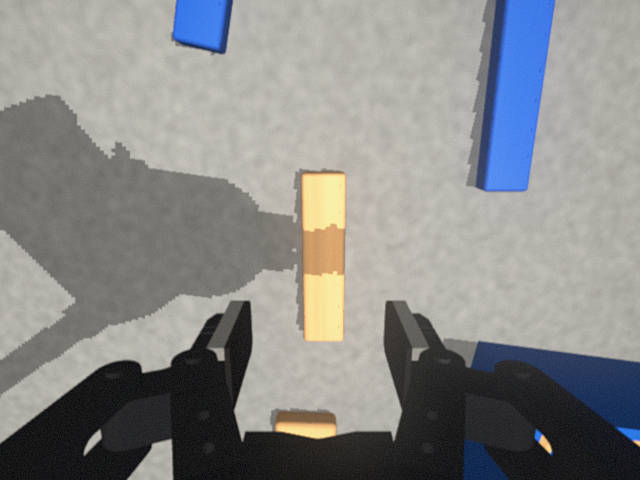

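View pics/t26.png

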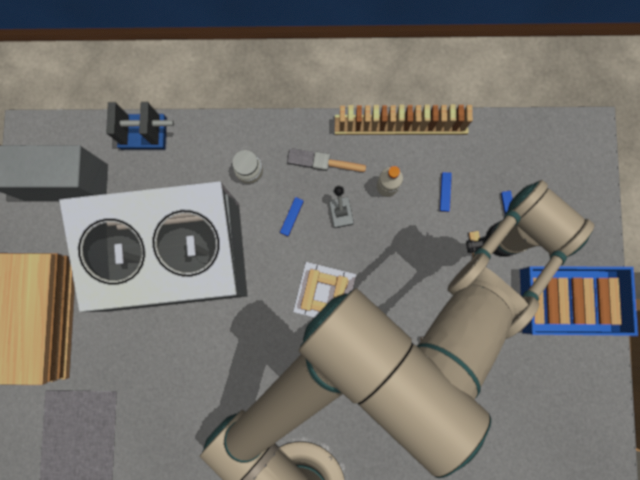

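Request:
drive_tool:
  motion:
    - {"ax": 0,"ay": 0,"az": 0,"x": 0,"y": -1,"z": -35,"grip": 0.4}
    - {"ax": 0,"ay": 0,"az": 0,"x": 0,"y": -1,"z": -65,"grip": 0.4}
    - {"ax": 0,"ay": 0,"az": 0,"x": 0,"y": -1,"z": -79,"grip": 0.4}
    - {"ax": 0,"ay": 0,"az": 0,"x": 0,"y": -1,"z": -79,"grip": 0.6}
    - {"ax": 0,"ay": 0,"az": 0,"x": 0,"y": -1,"z": -79,"grip": 1}
    - {"ax": 0,"ay": 0,"az": 0,"x": 0,"y": -1,"z": -79,"grip": 1}
    - {"ax": 0,"ay": 0,"az": 0,"x": 0,"y": -1,"z": -79,"grip": 1}
    - {"ax": 0,"ay": 0,"az": 0,"x": 0,"y": -1,"z": -60,"grip": 1}

```text
t: 39.85
position: [0.5721, -0.4328, 0.0247]
ee_rot: [[0.99, 0.142, -0.003], [0.142, -0.99, 0.002], [-0.002, -0.003, -1.0]]
force: [0.6, -0.9, -0.2]
finger_gap: 0.0224
```

Request:
drive_tool:
  motion:
    - {"ax": 0,"ay": 0,"az": 0.1,"x": -3,"y": 15,"z": 45,"grip": 1}
    - {"ax": 0,"ay": 0,"az": 0.25,"x": -10,"y": 50,"z": 90,"grip": 1}
    - {"ax": 0,"ay": 0,"az": 0.4,"x": -20,"y": 100,"z": 115,"grip": 1}
    - {"ax": 0,"ay": 0,"az": 0.58,"x": -30,"y": 155,"z": 115,"grip": 1}
    - {"ax": 0,"ay": 0,"az": 0.75,"x": -42,"y": 210,"z": 115,"grip": 1}
    - {"ax": 0,"ay": 0,"az": 0.92,"x": -53,"y": 265,"z": 115,"grip": 1}
    - {"ax": 0,"ay": 0,"az": 1.08,"x": -64,"y": 320,"z": 115,"grip": 1}
    - {"ax": 0,"ay": 0,"az": 1.196,"x": -73,"y": 371,"z": 115,"grip": 1}

```text
t: 40.85
position: [0.4996, -0.0609, 0.1416]
ee_rot: [[0.226, 0.974, 0.002], [0.974, -0.226, -0.0], [0.0, 0.002, -1.0]]
force: [1.1, 0.4, -0.2]
finger_gap: 0.0226
```

Request:
drive_tool:
  motion:
    - {"ax": 0,"ay": 0,"az": 0,"x": 0,"y": 0,"z": -35,"grip": 1}
    - {"ax": 0,"ay": 0,"az": 0,"x": 0,"y": 0,"z": -65,"grip": 1}
    - {"ax": 0,"ay": 0,"az": 0,"x": 0,"y": 0,"z": -70,"grip": 1}
    - {"ax": 0,"ay": 0,"az": 0,"x": 0,"y": 0,"z": -70,"grip": 1}

```text
t: 41.35
position: [0.5007, -0.0629, 0.0712]
ee_rot: [[0.23, 0.973, 0.001], [0.973, -0.23, -0.0], [-0.0, 0.001, -1.0]]
force: [0.3, -0.2, -1.1]
finger_gap: 0.0225
```

```bash
python3 - <<'E'
from h import *
im,d,M=snap('wrist','w27.png')
o=get_obs();print(o['position'],o['finger_gap'],o['force'],o['ee_rot'][:2,0])
E
```

```text
[ 0.50114326 -0.06310614  0.07154019] 0.02275601518707131 [ 0.66723976  0.31651633 -0.11870648] [0.23027142 0.97312644]
```

View pics/w27.png

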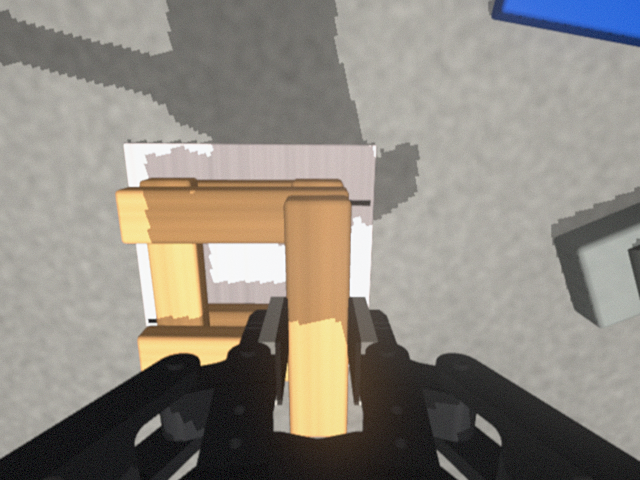

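Request:
drive_tool:
  motion:
    - {"ax": 0,"ay": 0,"az": 0,"x": 0,"y": 0,"z": -9,"grip": 1}
    - {"ax": 0,"ay": 0,"az": 0,"x": 0,"y": 0,"z": -17,"grip": 1}
    - {"ax": 0,"ay": 0,"az": 0,"x": 0,"y": 0,"z": -17.5,"grip": 1}
    - {"ax": 0,"ay": 0,"az": 0,"x": 0,"y": 0,"z": -17.5,"grip": 0.6}
    - {"ax": 0,"ay": 0,"az": 0,"x": 0,"y": 0,"z": -17.5,"grip": 0.5}
    - {"ax": 0,"ay": 0,"az": 0,"x": 0,"y": 0,"z": 10,"grip": 0.45}
    - {"ax": 0,"ay": 0,"az": 0,"x": 0,"y": 0,"z": 60,"grip": 0.4}
    - {"ax": 0,"ay": 0,"az": 0,"x": 0,"y": 0,"z": 110,"grip": 0.4}

```text
t: 42.4
position: [0.4997, -0.0626, 0.181]
ee_rot: [[0.23, 0.973, -0.001], [0.973, -0.23, 0.0], [0.0, -0.001, -1.0]]
force: [0.7, -0.6, -1.4]
finger_gap: 0.0512
```

Request:
drive_tool:
  motion:
    - {"ax": 0,"ay": 0,"az": 0,"x": -30,"y": -40,"z": 30,"grip": 0.4}
    - {"ax": 0,"ay": 0,"az": 0,"x": -60,"y": -80,"z": 60,"grip": 0.4}
    - {"ax": 0,"ay": 0,"az": 0,"x": -90,"y": -120,"z": 60,"grip": 0.4}
    - {"ax": 0,"ay": 0,"az": 0,"x": -110,"y": -150,"z": 60,"grip": 0.4}
    - {"ax": 0,"ay": 0,"az": 0,"x": -110,"y": -190,"z": 60,"grip": 0.4}
    - {"ax": 0,"ay": 0,"az": 0,"x": -110,"y": -190,"z": 60,"grip": 0.4}
    - {"ax": 0,"ay": 0,"az": 0,"x": -110,"y": -190,"z": 60,"grip": 0.4}

```text
t: 43.28
position: [0.3899, -0.2521, 0.2398]
ee_rot: [[0.23, 0.973, -0.001], [0.973, -0.23, 0.001], [0.001, -0.001, -1.0]]
force: [0.9, -0.3, 0.3]
finger_gap: 0.051
```

```bash
python3 - <<'E'
from h import *
o=get_obs();print(o['position'],o['t'],o['finger_gap'],o['force'])
snap('wrist','w28.png')
snap('top','t28.png'); snap('scene','s28.png')
I=cv2.imread('pics/t28.png');cv2.imwrite('pics/c28.png',cv2.resize(I[170:330,270:500],None,fx=3,fy=3,interpolation=2))
I=cv2.imread('pics/s28.png');cv2.imwrite('pics/d28.png',cv2.resize(I[200:360,200:430],None,fx=3,fy=3,interpolation=2))
E
```

```text
[ 0.38985306 -0.2521173   0.23984169] 43.275 0.051029288556212485 [ 0.85695414 -0.28674209  0.26316761]
```

View pics/c28.png

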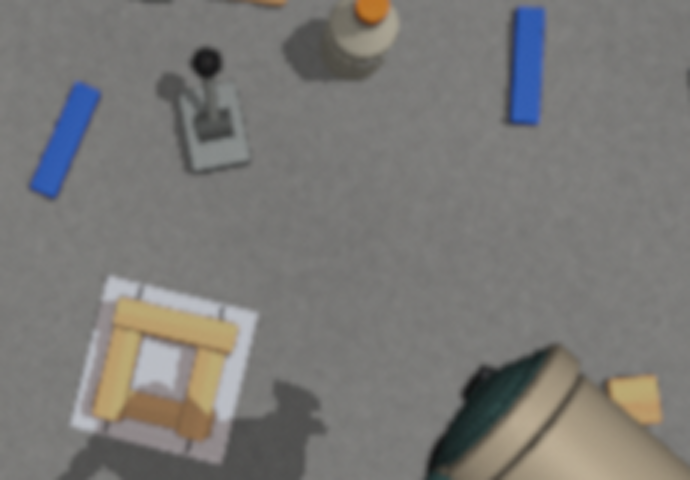

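View pics/d28.png

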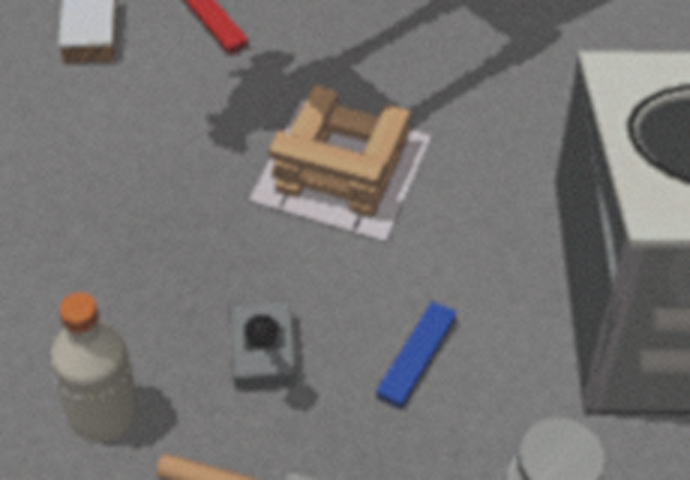

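View pics/w28.png

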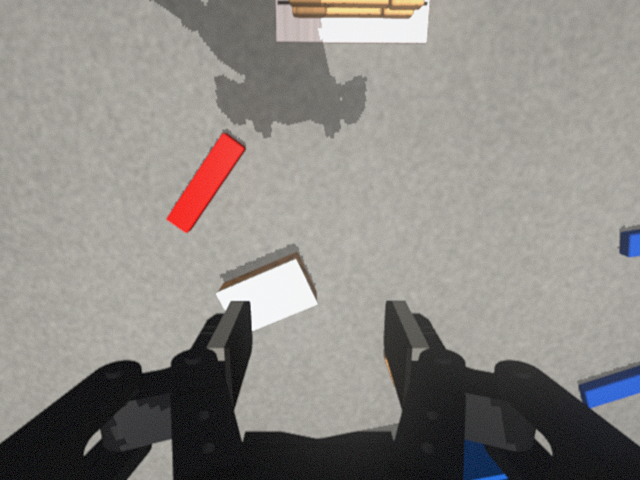

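```bash
python3 - <<'E'
from h import *
for n,u,v in [('C4',176,325),('a3',118,375),('b3',208,380),('ball',207,62)]:
    print(n,px('top',270+u/3,170+v/3).round(4))
for u,v in [(108,276),(258,312),(221,464),(71,430)]: print(ray('top',270+u/3,170+v/3,.004)[:2].round(4))
f=[ray('top',270+u/3,170+v/3,.060)[:2] for u,v in [(120,300),(238,325),(234,352),(115,327)]];print(np.mean(f,0), np.degrees(np.arctan2(*(f[0]-f[1])[::-1])))
E
```

```text
C4 [ 0.4996 -0.0659  0.058 ]
a3 [ 0.4597 -0.0192  0.0472]
b3 [ 0.4561 -0.0917  0.0487]
ball [ 0.7033 -0.0895  0.1073]
[ 0.5439 -0.0084]
[ 0.5143 -0.1341]
[ 0.3883 -0.1034]
[0.4152 0.0211]
[ 0.49871058 -0.06637331] 78.32585418554105
```

Heights and centres agree with the plan: the top slat's top is at about 58–60 mm, layer 3's is at about 46–48 mm, and the lever is off. Handing in.

```bash
python3 -c "
from cell import *
print(hand_in())"
```

```text
the job is handed in; nothing more can be done
None
```

I switched the lamps off first, then lifted both cured slats out through the ports and laid them on the plate's marked lines. All five bench slats are stacked on them, making layers of 2, 2, 2 and 1. I handed the job in at about 43 s of robot time; it gave no verdict.

**Regrip:** I first gripped the right-hand cured slat too low to set it down on the plate. I put it back on its pedestal and gripped it higher. The lamps were already off.

**Last checks:**
- **Lever:** I pushed it against its stop, and the final picture shows it still leaning away from the robot.
- **Cured slats:** measured right after placing, each was within about 2 mm of its place and within 1° of square.
- **Top of the stack:** layer 3's top faces read 47–49 mm (46 nominal). The top slat's top face reads 58 mm (60 nominal), with its centre within about 5 mm of its place and about 2° off square.
- **Bystanders:** the tile measured in its starting place just before the last pick. The other bystanders look unmoved in the pictures.
- **Gripper:** open and clear of everything, at 0.24 m height.

The plate's position came out up to about 2 mm different between the top and wrist cameras. I saw no bench slat knocked aside. None of the checks failed.

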